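Right the toppled vial in the drying lane and turn the air on

TASK

One glass vial has toppled over in the drying lane. Stand it upright on its base again, in the lane between its two neighbours, setting it down gently and leaving the standing vials where they stand; let go of it, and only then open the air valve at the end of the lane all the way to its stop, so that the handle lies in line with the pipe.

Things in the scene. Friction and masses are not known exactly. Their poses are not given: they have to be found in the camera images.
- lane: The drying lane, fixed to the worktop: a long flat aluminium bar with air holes, 36 mm wide (its x), 340 mm long (its y, -170 to +170 mm) and 30 mm high; lips along all its edges stand 3 mm above the floor of the lane and leave a channel 30 mm wide. Origin at the centre of its underside, z up: the lane's floor is at z = 30 mm. Beyond the +y end follow a pipe, a brass ball valve (centre at y = 215 mm, 26 x 32 mm, top at 38 mm) and a hose barb, to y = 267 mm.
- fallen_center (a point): The toppled vial, at its centre (half-way up): clear glass with a black screw cap, 22 mm thick (drawn round, but it grips and rests as a square of 20 mm), 96 mm long, about 60 g. The z axis of the point runs along the vial from base to cap; its base is 48 mm down that axis, its cap the last 14 mm at the other end. At the start it lies along the lane on the lane's floor, cap towards the lane's +y (valve) end; it does not roll.
- near_a_center (a point): Standing vial of the same kind, the toppled one's neighbour on the side of its base (lane's -y side). Centre, half-way up (48 mm over the lane's floor); z axis up.
- near_b_center (a point): Standing vial of the same kind, the toppled one's neighbour on the side of its cap (lane's +y side). Centre, half-way up; z axis up.
- end_a_center (a point): Standing vial of the same kind at the lane's -y end, beyond near_a. Centre, half-way up; z axis up.
- end_b_center (a point): Standing vial of the same kind at the lane's +y end, beyond near_b. Centre, half-way up; z axis up.
- fallen: The toppled vial itself; origin at the centre of its base, z from base to cap.
- valve (a joint): Valve handle, angle in rad about the upright stem. 0 = shut (handle square to the pipe, pointing along the lane's +x, to the back); it opens counter-clockwise seen from above to a hard stop at 1.571 (handle in line with the pipe, pointing along the lane's +y, away from the vials). It stays where it is left; friction about 0.15 N m (some 2.5 N at the sleeve), no spring.
- valve_pivot (a point): On the axis of the valve stem, at the height of the handle's centre line (50 mm over the worktop). Its axes are those of the lane.
- valve_grip (a point): Middle of the handle's black sleeve, 60 mm out from the stem axis; x axis points outward along the handle. The sleeve is 12 mm wide, 14 mm high (43 to 57 mm over the worktop) and reaches from 30 to 85 mm from the stem axis.
There are look-alikes about, which are no part of the job. What is shaped like the fallen but red is not meant. What is shaped like the part that bears end_a_center but red is not meant.

How it is judged (in metres and radians):
On the way, in this order (a step that is already met when the one before it is completed fails the run):
1. the toppled vial stands upright in the lane between its neighbours, released (angle between fallen_center's own z axis and vertical below 0.08 rad and x of fallen_center in the frame of lane between -0.012 and 0.012 m and y of fallen_center in the frame of lane between -0.09 and 0.09 m and z of fallen_center in the frame of lane between 0.07 and 0.086 m and linear speed of fallen below 0.02 m/s and contact force between the fingers and fallen below 0.05 N), for 0.3 s.
2. the valve is fully open (value of joint valve above 1.5 rad), for 0.2 s.
At the end, for the whole second after the job is handed in: The toppled vial stands on its base on the lane's floor (within 0.08 rad of upright, within 12 mm of the lane's centre line, between near_a and near_b), at rest and released; the other four vials stand upright within 15 mm of where they were; the valve handle is within 0.07 rad of its open stop (all of step 1 and angle between each of near_a_center, near_b_center, end_a_center, end_b_center's own z axis and vertical below 0.1 rad and distance of each of near_a_center, near_b_center, end_a_center, end_b_center from where it was at the start of the episode below 0.015 m and value of joint valve above 1.5 rad); the robot touches nothing.
It fails at once if a standing vial is upset or shoved away (tilted over 0.35 rad or moved more than 25 mm) (angle between any of near_a_center, near_b_center, end_a_center, end_b_center's own z axis and vertical above 0.35 rad or distance of any of near_a_center, near_b_center, end_a_center, end_b_center from where it was at the start of the episode above 0.025 m).
It fails at once if the toppled vial is dropped or let fall (over 0.5 m/s with no finger on it) (linear speed of fallen above 0.5 m/s and contact force between the fingers and fallen below 0.01 N).
It fails at once if the toppled vial is rammed on the lane (over 40 N) (contact force between fallen and lane above 40 N).
It also fails if it takes over 58 s, if anything falls off the work surface, if the arm or the gripper's body presses on something with over 40 N, if the wrist force passes 120 N, or if a joint passes its speed limit or range.

ROBOT

A 6-joint arm with a two-finger parallel gripper is mounted at the origin on a cart in front of the work surface, level with it; the furniture and walls round the work are solid. World frame = base frame: x ahead of the robot, y to its left, z up, the work surface at z = 0. Lengths are in m, angles in degrees, forces in N, time in s.
With the tool pointing down it reaches from about 0.4 to 0.825 m from the base axis. Payload 7 kg.
Tool frame: the origin (TCP) lies on the centre line of the jaws, within the pads' length; the fingertips stand 19 mm ahead of it and the grasp point (between the pads) is the TCP; z points along the fingers, y is the line along which they close (so a half turn about z gives the same grasp; the last joint's range is limited). The gripper opens to 88 mm and grips with 3 to 60 N. Pads are 19 mm wide; open, the fingers measure 130 mm over their backs; the gripper's body (78 mm by 193 mm) begins 47 mm behind the grasp point.
Start: joints at [82.168, 20.546, 0.682, 0, -70.136, -16.507], TCP at [0.278, 0.615, 0.246] pointing down, gripper open.
Joint ranges: [-176.03, 176.03], [-82.01, 121.73], [-58.28, 71.71], [-173.87, 95.51], [-174.79, -0.11], [-173.66, 173.66]. Speed limits (degrees/s): [136.94, 136.94, 172.46, 180, 180, 180].

INTERFACE

Orientations are given as [roll, pitch, yaw] about the fixed x, y, z axes, in that order (R = Rz(yaw) Ry(pitch) Rx(roll)).
In Python, from plant import get_state, capture, close_job gives the robot as it stands.
- The arm moves only by the tool apply_moves, never from a script. Its argument "targets" is a list of rows, each a list of 7 numbers: the opening, from 0 (shut) to 1 (fully open), then the shift along the tool's x, y, z normalised to -1 to 1, where 1 is 1000 mm, then the turn, a rotation vector about the tool's x, y, z normalised to -1 to 1, where 1 is 90 degrees. In form: [[claw, tx, ty, tz, ax, ay, az], ...]. A call has 1 to 20 rows; each row shifts and turns the commanded pose from where the row before left it, along the tool's axes as they then stand; what a row does not reach is not made up. A row lasts 1/12 s, in which the tool goes at most 41.7 mm and 7.16 degrees, less where a joint would pass 70% of its speed; a pose out of reach is approached as far as the arm can. A call with a number of a shift or a turn outside -1 to 1 is refused whole. A call with a gripper value outside its range is refused whole. The fingers move at their own pace and stop on an object; "newtons" is the grip in N (left out, the last holds). Time passes only in rows, so rows that do not move let the fingers close. It gives the time, the measured TCP pose, the force, the opening and the grip force at its end, in the units of the state.
- get_state(): the state, without advancing time (a new reading comes with each control period).
- capture(name): name is "scene" or "top" or "wrist"; returns a dict with "frame" (384x512x3 uint8, red, green, blue), "range_z" (384x512 float32, m along the optical axis (not along the pixel's ray), 0 where there is no reading), "camera_matrix" (3x3 intrinsics, pixels), "T" (4x4, takes a point from camera to world coordinates). Camera axes: x right, y down, z forward; pixel columns grow to the right and rows downward; lengths in m; the calibration is good to about 2 mm. A picture is of the moment at which its call begins.
- close_job(): hands the job in; it is judged then, once.
The state is a dict: "time_s": time; "joints": joint angles; "qd": joint speeds; "joint_torque": joint torques, N m; "tcp_pos": TCP position; "eef_rot": TCP orientation; "contact_force": force on the tool from outside, world axes, zero at the start; "moment": the same for the moment, N m; "gripper_width": finger opening in m; "gripper_force": force on a finger pad.
Only numpy, scipy, OpenCV 4.12 (cv2) and the standard library are available. Lean on these libraries where they do the work, as an engineer would, in place of code of your own. Each camera call takes 0.05 s, during which the arm holds its last target. There are 200 camera calls.

## Working session

There is one attempt and no reset: what is moved stays moved. The work goes in short steps, Python scripts to look and compute and a tool call to move; the robot and the scene stay as the last step left them, time stands still between calls to the robot, and variables do not carry over. Pictures are saved under pics/ and viewed, at most 10 in all, crops included, and the job is handed in when it is done.

Besides the shell and the picture viewer there is one more tool, called after "Request:" by a JSON object that holds its "name" and its "arguments". apply_moves: Moves the arm, as the interface text tells. Scaled input: -1 to 1 covers 1000 mm each way for a shift and 90 degrees each way for a turn. Its arguments: {"type":"object","properties":{"targets":{"type":"array","items":{"type":"array","items":{"type":"number"}}},"newtons":{"type":"number"}},"required":["targets"]}

```bash
mkdir -p pics; ls; python3 - <<'E'
from plant import get_state, capture
import cv2, numpy as np
s=get_state(); print(s)
for n in ("scene","top"):
    c=capture(n); np.savez(f"pics/{n}.npz",**c); cv2.imwrite(f"pics/{n}.png",c["frame"][:,:,::-1]); print(n,c["camera_matrix"].round(1).tolist(),c["T"].round(3).tolist())
E
```

```text
pics
{'time_s': 0.0, 'joints': array([ 8.21700798e+01,  2.05913039e+01,  6.33483715e-01, -2.15227422e-02,
       -7.01361974e+01, -1.65075952e+01]), 'qd': array([ 0.05618907,  0.04598811, -0.00709312, -0.0495482 ,  0.00958242,
        0.00650235]), 'joint_torque': array([-5.10669415e-04, -5.82716596e+01,  2.93052578e+01,  6.99744388e+00,
        6.94673668e-03, -1.64726471e-04]), 'tcp_pos': array([0.27799163, 0.6145851 , 0.24461753]), 'eef_rot': array([ 1.79904108e+02, -7.31840479e-03, -2.43448391e+01]), 'contact_force': array([0.25547333, 0.278504  , 0.2155823 ]), 'moment': array([ 0.0067408 , -0.00413171,  0.02252816]), 'gripper_force': 0.0, 'gripper_width': 0.08772127248548596}
scene [[409.8, 0.0, 252.3], [0.0, 409.8, 191.4], [0.0, 0.0, 1.0]] [[-0.589, -0.475, 0.654, -0.038], [-0.808, 0.345, -0.477, 0.446], [0.0, -0.81, -0.587, 0.579], [0.0, 0.0, 0.0, 1.0]]
top [[497.2, 0.0, 251.0], [0.0, 497.2, 189.3], [0.0, 0.0, 1.0]] [[-0.011, -0.994, 0.109, 0.392], [-1.0, 0.01, -0.006, 0.039], [0.004, -0.109, -0.994, 1.174], [0.0, 0.0, 0.0, 1.0]]
```

View pics/scene.png

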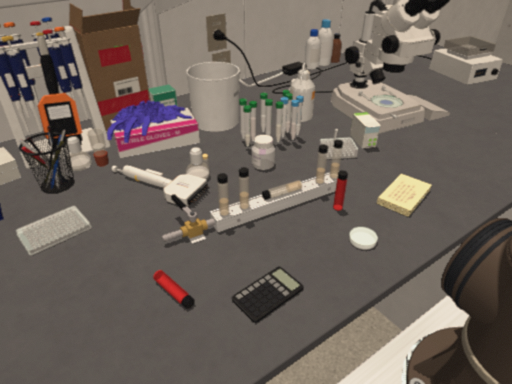

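View pics/top.png

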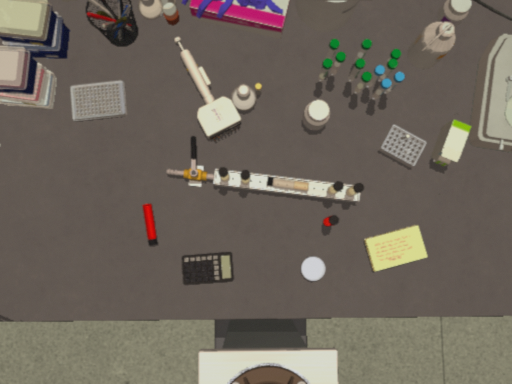

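Scene: the lane carries four standing vials, with the toppled one lying at top (270–310, 185), cap left, towards the valve at (195, 175). Red look-alikes: one lying at top (150, 222), one standing at (330, 222). Neither is meant, because both are red and off the lane. I'll confirm with a crop and measure.

```bash
cat > h.py <<'E'
import numpy as np, cv2
def ray(c,u,v,z):
    """pixel (u,v) cast onto the world plane at height z"""
    T=c["T"]; d=T[:3,:3]@np.linalg.solve(c["camera_matrix"],[u,v,1.]); return T[:3,3]+d*(z-T[2,3])/d[2]
def cloud(c):
    h,w=c["range_z"].shape; u,v=np.meshgrid(np.arange(w),np.arange(h)); 
    p=np.linalg.inv(c["camera_matrix"])@np.stack([u.ravel(),v.ravel(),np.ones(h*w)])*c["range_z"].ravel()
    return (c["T"][:3,:3]@p+c["T"][:3,3:]).T.reshape(h,w,3)
E
python3 - <<'E'
from h import *
c=np.load("pics/top.npz"); s=np.load("pics/scene.npz")
a=cv2.resize(c["frame"][130:240,130:380],(800,352),interpolation=cv2.INTER_CUBIC)
P=cloud(c)
for u,v in [(150,300),(225,180),(255,190),(290,185),(270,183),(245,176),(195,145),(195,174)]: print((u,v),P[v,u].round(4))
b=cv2.resize(s["frame"][130:250,155:370],(430,240),interpolation=cv2.INTER_CUBIC)
o=np.zeros((600,800,3),np.uint8); o[:352]=a; o[356:596,:430]=b
cv2.imwrite("pics/crop1.png",o[:,:,::-1])
f=c["frame"].astype(int); roi=np.zeros(f.shape[:2],bool); roi[165:205,205:368]=1
m=(roi&(f.min(2)>130)&(np.ptp(f,axis=2)<30)).astype(np.uint8)
pts=np.argwhere(m)[:,::-1].astype(np.float32); print(len(pts)); r=cv2.minAreaRect(pts); print(r)
w=np.array([ray(c,u,v,.033)[:2] for u,v in cv2.boxPoints(r)]);print(w.round(4))
wr=cv2.minAreaRect(np.array([ray(c,u,v,.033)[:2] for u,v in pts],np.float32)); print("lane",wr)
E
```

```text
(150, 300) [0.265  0.269  0.0005]
(225, 180) [0.5354 0.0912 0.0617]
(255, 190) [0.5184 0.023  0.0027]
(290, 185) [ 0.5238 -0.056   0.0514]
(270, 183) [ 0.5294 -0.0108  0.0464]
(245, 176) [0.3919 0.0391 1.1736]
(195, 145) [0.6178 0.1598 0.0535]
(195, 174) [0.5508 0.1596 0.0537]
1299
((286.3116455078125, 184.38232421875), (147.81338500976562, 15.816883087158203), 6.788974285125732)
[[ 0.5312  0.1226]
 [ 0.5679  0.1182]
 [ 0.5237 -0.2209]
 [ 0.4873 -0.2153]]
lane ((0.5275424718856812, -0.048703283071517944), (0.3411012291908264, 0.03685670718550682), 82.58695983886719)
```

View pics/crop1.png

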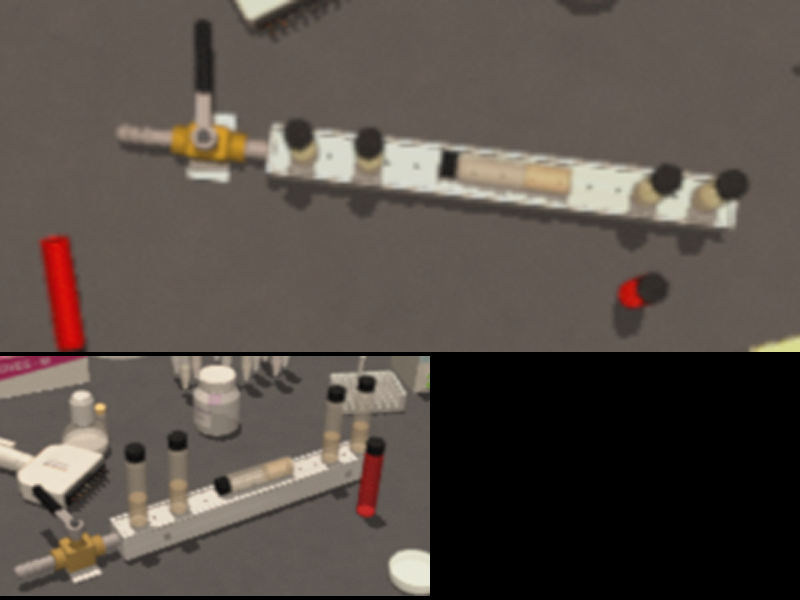

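The crop confirms it. The clear vial lying in the lane has its cap at crop (449, 165), towards the valve, and its base at (571, 181). The red ones are outside the lane. The lane measures 341 x 37 mm, which matches its stated size. Next come the vial positions in the lane frame.

```bash
cat >> h.py <<'E'
L0=np.array([0.5275,-0.0487]); YAW=np.radians(82.59-90)
RL=np.array([[np.cos(YAW),-np.sin(YAW)],[np.sin(YAW),np.cos(YAW)]])
def lane(p): p=np.array(p,float); return np.r_[RL.T@(p[:2]-L0),p[2:]]
def world(p): p=np.array(p,float); return np.r_[L0+RL@p[:2],p[2:]]
E
python3 - <<'E'
from h import *
c=np.load("pics/top.npz"); s=np.load("pics/scene.npz")
# top: crop px -> image px
def t(u,v): return 130+(u+.5)*250/800-.5,130+(v+.5)*110/352-.5
def sc(u,v): return 155+u/2-.25,130+(v-356)/2-.25
for n,u,v,z in [("end_b cap",299,134,.126),("near_b cap",370,143,.126),("near_a cap",666,179,.126),("end_a cap",732,184,.126),
  ("cap end",441,164,.041),("base end",571,181,.041),("red cap",653,287,.096),("stem",205,137,.057),("sleeve far",204,22,.055),("sleeve near",205,92,.055)]:
  print(n,lane(ray(c,*t(u,v),z)).round(4))
print("scene")
for n,u,v,z in [("end_b",135,452,.126),("near_b",178,438,.126),("near_a",336,392,.126),("end_a",367,382,.126),("cap end",219,486,.041),("base end",294,465,.041),("red",375,444,.096)]:
  print(n,lane(ray(s,*sc(u,v),z)).round(4))
f=c["frame"].astype(int); P=cloud(c)
m=(f.max(2)<62).astype(np.uint8); m[:160]=0;m[210:]=0;m[:,:205]=0;m[:,370:]=0
P2=P[(m>0)&(P[...,2]>.1)&(P[...,2]<.2)]; print("tops",np.round([lane(p) for p in P2][::6],3).tolist())
E
```

```text
end_b cap [-0.0005  0.142   0.126 ]
near_b cap [-0.0009  0.0944  0.126 ]
near_a cap [-0.0015 -0.1035  0.126 ]
end_a cap [ 0.0004 -0.1473  0.126 ]
cap end [0.0018 0.044  0.041 ]
base end [ 0.0007 -0.05    0.041 ]
red cap [-0.0717 -0.107   0.096 ]
stem [-0.001   0.2125  0.057 ]
sleeve far [0.0815 0.2244 0.055 ]
sleeve near [0.0313 0.217  0.055 ]
scene
end_b [-0.0078  0.1476  0.126 ]
near_b [-0.0057  0.0986  0.126 ]
near_a [-0.007  -0.0978  0.126 ]
end_a [-0.0055 -0.142   0.126 ]
cap end [0.0026 0.0442 0.041 ]
base end [-0.0035 -0.0516  0.041 ]
red [-0.0759 -0.1017  0.096 ]
tops [[0.007, 0.148, 0.122], [0.004, 0.147, 0.129], [0.002, 0.147, 0.126], [0.008, 0.096, 0.129], [0.001, 0.14, 0.127], [0.007, 0.094, 0.125], [-0.001, 0.14, 0.126], [0.004, 0.093, 0.126], [-0.004, 0.142, 0.125], [0.001, 0.097, 0.128], [-0.006, 0.144, 0.125], [-0.0, 0.097, 0.126], [-0.008, 0.143, 0.127], [-0.002, 0.093, 0.126], [-0.005, 0.092, 0.128], [-0.007, 0.094, 0.128], [-0.008, 0.092, 0.122], [0.004, -0.097, 0.124], [0.005, -0.11, 0.127], [0.001, -0.101, 0.128], [0.007, -0.144, 0.126], [-0.001, -0.098, 0.124], [0.004, -0.14, 0.124], [0.006, -0.152, 0.126], [-0.002, -0.104, 0.126], [0.003, -0.142, 0.124], [0.004, -0.155, 0.123], [-0.004, -0.106, 0.126], [0.001, -0.145, 0.125], [-0.007, -0.101, 0.124], [-0.002, -0.139, 0.124], [-0.001, -0.151, 0.125], [-0.009, -0.107, 0.127], [-0.003, -0.151, 0.127], [-0.006, -0.147, 0.127], [-0.008, -0.147, 0.126]]
```

Request:
{"name": "apply_moves", "arguments": {"targets": [[1,0,0,-0.04,0,0,0],[1,0,0,-0.04,0,0,0]]}}

```text
time_s: 0.27
tcp_pos: [0.2777, 0.6135, 0.3231]
eef_rot: [179.6, -0.1, -24.3]
contact_force: [0.5, 1.4, 1.2]
gripper_width: 0.0879
gripper_force: 0.0
```

Request:
{"name": "apply_moves", "arguments": {"targets": [[1,0.025,0.025,0,0,0,0],[1,0.025,0.025,0,0,0,0],[1,0.025,0.025,0,0,0,0],[1,0.025,0.025,0,0,0,0],[1,0.025,0.025,0,0,0,0],[1,0.025,0.025,0,0,0,0],[1,0.025,0.025,0,0,0,0],[1,0.025,0.025,0,0,0,0],[1,0.025,0.025,0,0,0,0],[1,0.025,0.025,0,0,0,0],[1,0.025,0.025,0,0,0,0],[1,0.025,0.025,0,0,0,0],[1,0.025,0.025,0,0,0,0],[1,0.025,0.025,0,0,0,0],[1,0.025,0.025,0,0,0,0],[1,0.025,0.025,0,0,0,0],[1,0.025,0.025,0,0,0,0],[1,0.025,0.025,0,0,0,0],[1,0.025,0.025,0,0,0,0],[1,0.025,0.025,0,0,0,0]]}}

```text
time_s: 1.93
tcp_pos: [0.5277, -0.0484, 0.3254]
eef_rot: [-180.0, 0.0, -24.3]
contact_force: [1.4, 0.7, -0.2]
gripper_width: 0.0877
gripper_force: 0.0
```

```bash
cat > log.py <<'E'
from plant import get_state
import json
s=get_state(); r=[list(map(float,s["joints"])),list(map(float,s["tcp_pos"])),list(map(float,s["eef_rot"]))]
open("log.jsonl","a").write(json.dumps(r)+"\n"); print([[round(x,3) for x in q] for q in r])
E
python3 log.py
```

```text
[[15.965, 4.275, -9.99, -0.012, -75.747, 49.702], [0.528, -0.048, 0.325], [-179.999, 0.017, -24.336]]
```

Request:
{"name": "apply_moves", "arguments": {"targets": [[1,0,0,0,0,0,0.07],[1,0,0,0,0,0,0.07],[1,0,0,0,0,0,0.07],[1,0,0,0,0,0,0.07],[1,0,0,0,0,0,0.07],[1,0,0,0,0,0,0.07],[1,0,0,0,0,0,0.07],[1,0,0,0,0,0,0.07],[1,0,0,0,0,0,0.07],[1,0,0,0,0,0,0.07],[1,0,0,0,0,0,0.07],[1,0,0,0,0,0,0.04]]}}

```text
time_s: 2.93
tcp_pos: [0.5274, -0.0467, 0.3252]
eef_rot: [180.0, -0.0, -97.6]
contact_force: [0.4, 0.2, -0.5]
gripper_width: 0.0876
gripper_force: 0.0
```

```bash
python3 log.py
```

```text
[[16.17, 4.249, -10.046, -0.012, -75.747, -23.763], [0.527, -0.047, 0.325], [179.956, -0.007, -97.596]]
```

Request:
{"name": "apply_moves", "arguments": {"targets": [[1,0,0,-0.01,0,0.07,0],[1,0,0,-0.01,0,0.07,0],[1,0,0,-0.01,0,0.07,0],[1,0,0,-0.01,0,0.07,0],[1,0,0,0,0,0.07,0]]}}

```text
time_s: 3.35
tcp_pos: [0.5295, -0.0394, 0.3673]
eef_rot: [-179.7, -31.7, -97.3]
contact_force: [0.3, -0.8, -0.1]
gripper_width: 0.0874
gripper_force: 0.0
```

```bash
python3 log.py
```

```text
[[32.902, 8.54, -15.896, 23.912, -87.33, -45.94], [0.53, -0.039, 0.367], [-179.677, -31.715, -97.344]]
```

```bash
cat >> h.py <<'E'
from scipy.spatial.transform import Rotation as Ro
LW=np.array([[RL[0,0],RL[0,1],0],[RL[1,0],RL[1,1],0],[0,0,1]])
def lie(t):  # grasp of the lying vial, tool tilted t deg towards lane -y
    s,c=np.sin(np.radians(t)),np.cos(np.radians(t)); z=np.array([0,-s,-c]); y=np.array([-1.,0,0]); return LW@np.c_[np.cross(y,z),y,z]
def stand(t,psi=0): # vial upright after that grasp; tool points to lane +x (turned psi), t deg below level
    Z=lambda a:Ro.from_euler("z",a,degrees=True).as_matrix(); X=Ro.from_euler("x",90,degrees=True).as_matrix()
    return LW@Z(-90+psi)@X@LW.T@lie(t)
def go(p,R):  # shift in m and turn in units of 90 deg, both in the present tool axes
    from plant import get_state
    s=get_state(); R0=Ro.from_euler("xyz",s["eef_rot"],degrees=True).as_matrix()
    sh=R0.T@(np.array(p)-s["tcp_pos"]); rv=Ro.from_matrix(R0.T@R).as_rotvec()/(np.pi/2)
    print("shift",sh.round(4),"n",np.linalg.norm(sh).round(3),"turn",rv.round(4),"deg",np.degrees(np.linalg.norm(rv)*np.pi/2).round(1)); return sh,rv
E
python3 -c "
from h import *
print(stand(30).round(2)); go([.53,-.04,.367],stand(30)); go([.53,-.04,.367],stand(30,30)); go([.53,-.04,.367],stand(30,-30))"
```

```text
[[-0.5   0.13  0.86]
 [ 0.06  0.99 -0.11]
 [-0.87 -0.   -0.5 ]]
shift [ 0.0003 -0.0006  0.0005] n 0.001 turn [ 0.2649 -0.7803  1.0619] deg 121.0
shift [ 0.0003 -0.0006  0.0005] n 0.001 turn [ 0.1777 -0.9136  0.7179] deg 105.8
shift [ 0.0003 -0.0006  0.0005] n 0.001 turn [ 0.3477 -0.5876  1.388 ] deg 139.2
```

Request:
{"name": "apply_moves", "arguments": {"targets": [[1,0,0,0,0.0147,-0.0434,0.059],[1,0,0,0,0.0147,-0.0434,0.059],[1,0,0,0,0.0147,-0.0434,0.059],[1,0,0,0,0.0147,-0.0434,0.059],[1,0,0,0,0.0147,-0.0434,0.059],[1,0,0,0,0.0147,-0.0434,0.059],[1,0,0,0,0.0147,-0.0434,0.059]]}}

```text
time_s: 3.93
tcp_pos: [0.5286, -0.0401, 0.3649]
eef_rot: [-161.3, 2.7, -130.3]
contact_force: [0.0, -0.0, -0.4]
gripper_width: 0.0875
gripper_force: 0.0
```

```bash
python3 log.py
```

```text
[[27.88, -6.463, -25.221, 18.365, -62.828, -75.844], [0.529, -0.04, 0.365], [-161.335, 2.727, -130.278]]
```

Request:
{"name": "apply_moves", "arguments": {"targets": [[1,0,0,0,0.0147,-0.0434,0.059],[1,0,0,0,0.0147,-0.0434,0.059],[1,0,0,0,0.0147,-0.0434,0.059],[1,0,0,0,0.0147,-0.0434,0.059],[1,0,0,0,0.0147,-0.0434,0.059],[1,0,0,0,0.0147,-0.0434,0.059],[1,0,0,0,0.0147,-0.0434,0.059],[1,0,0,0,0.0147,-0.0434,0.059],[1,0,0,0,0.0147,-0.0434,0.059],[1,0,0,0,0.0147,-0.0434,0.059],[1,0,0,0,0.0147,-0.0434,0.059]]}}

```text
time_s: 4.85
tcp_pos: [0.5442, -0.0507, 0.4247]
eef_rot: [-176.4, 53.5, 178.0]
contact_force: [-0.8, 3.1, 0.2]
gripper_width: 0.0871
gripper_force: 0.0
```

```bash
python3 log.py; python3 -c "
from h import *
go([.53,-.04,.367],stand(30))"
```

```text
[[2.654, -22.582, -58.222, 81.002, -7.429, -173.692], [0.544, -0.051, 0.425], [-176.36, 53.456, 178.046]]
shift [0.055  0.0116 0.022 ] n 0.06 turn [ 0.0103 -0.0715  0.0356] deg 7.2
```

```bash
cat > kin.py <<'E'
from h import *
import json
from scipy.optimize import least_squares
E=lambda a,d:Ro.from_euler(a,d,degrees=True).as_matrix()
def fk(q,p):
    b,d1,a1,l2,a3,d4,w,L,k,b2=p[:10]
    R=E("z",q[0]); x=R@np.array([a1,b,d1]); R=R@E("y",q[1]); x=x+R@np.array([0,0,l2])
    R=R@E("y",-q[2]+k); x=x+R@np.array([d4,0,a3]); R=R@E("x",S[0]*q[3]); x=x+R@np.array([0,b2,0]); R=R@E("y",-q[4]-k); x=x+R@np.array([L,0,w]); 
    return x,R@E("x",S[1]*q[5])@R6
# tool: z along link x; at q6=0 tool y = -radial when pointing down -> link z(up at q5..)
R6=np.array([[0,0,1.],[-1,0,0],[0,-1,0]])
S=[1,1]
D=[json.loads(l) for l in open("log.jsonl")]
def res(p):
    o=[]
    for q,x,e in D:
        X,R=fk(q,p); o+=list((X-x)*1000); o+=list(np.degrees(Ro.from_matrix(R.T@E("xyz",e)).as_rotvec())*3)
    return np.array(o)
if __name__=="__main__":
    best=None
    for s4 in (1,-1):
      for s6 in (1,-1):
        S[:]=[s4,s6]
        for k in (0,60,-60):
          r=least_squares(res,[-.19,.4,0,.4,0,.4,0,.25,k,0],x_scale=[.1]*8+[50,.1],bounds=([-1]*8+[-180,-1],[1]*8+[180,1]))
          if best is None or r.cost<best[0]: best=(r.cost,r.x,list(S))
    print(best[0],best[1].round(4),best[2]); S[:]=best[2]; print(res(best[1]).reshape(-1,6).round(1))
    json.dump([list(best[1]),best[2]],open("kin.json","w"))
E
python3 - <<'E'
import json
o=open("log.jsonl","a") if False else None
E
echo '[[82.170,20.591,0.633,-0.02,-70.136,-16.508],[0.27799,0.61459,0.24462],[179.904,-0.007,-24.345]]' >> log.jsonl; python3 kin.py
```

```text
6.57865865783085e-05 [ 0.000e+00  1.988e-01 -0.000e+00  6.016e-01  0.000e+00  4.636e-01
  0.000e+00  3.591e-01 -1.000e-04 -1.918e-01] [-1, -1]
[[-0.  0. -0. -0.  0.  0.]
 [-0.  0. -0.  0.  0.  0.]
 [-0. -0. -0.  0. -0. -0.]
 [-0.  0. -0. -0. -0. -0.]
 [ 0.  0. -0. -0.  0. -0.]
 [ 0. -0.  0. -0. -0.  0.]]
```

```bash
cat >> kin.py <<'E'
P,S[:]=json.load(open("kin.json"))
LO=np.array([-176.03,-82.01,-58.28,-173.87,-174.79,-173.66])+2; HI=np.array([176.03,121.73,71.71,95.51,-.11,173.66])-2
def ik(x,R,q0):
    def f(q):
        X,Q=fk(q,P); return np.r_[(X-x)*1000,np.degrees(Ro.from_matrix(Q.T@R).as_rotvec())*3]
    r=least_squares(f,np.clip(q0,LO+.01,HI-.01),bounds=(LO,HI),x_scale=30,max_nfev=60); return r.x,np.abs(r.fun).max()
FLIP=np.diag([-1.,-1,1])
E
cat > search.py <<'E'
from kin import *
rng=np.random.default_rng(0)
q1=[16,4,-10,0,-75,-23]
for y0 in (0.01,):
  for g in (-.02,0.02):
    for t in (15,30,45,60):
      for psi in (-60,-45,-30,-15,0,15,30):
        for fl in (0,1):
          R=stand(t,psi)@(FLIP if fl else np.eye(3)); x=world([0,y0,.078+g])
          for i in range(6):
            q,e=ik(x,R,q1 if i==0 else rng.uniform(np.maximum(LO,-120),np.minimum(HI,120)))
            if e<1: print(g,t,psi,fl,q.round(0)); break
E
sed -i 's/^if __name__.*/def fit():/' kin.py; time timeout 550 python3 search.py
```

```text
-0.02 15 15 0 [ -54.   59.  -55. -122.  -87.  111.]
-0.02 15 15 1 [ -54.   59.  -55. -122.  -87.  -69.]
-0.02 15 30 0 [ -51.   45.  -42. -106.  -74.   87.]
-0.02 15 30 1 [ -51.   45.  -42. -106.  -74.  -93.]
-0.02 30 15 0 [ -46.   30.  -51. -122.  -55.   81.]
-0.02 30 15 1 [ -46.   30.  -51. -122.  -55.  -99.]
-0.02 30 30 0 [ -41.   26.  -39. -101.  -52.   62.]
-0.02 30 30 1 [ -41.   26.  -39. -101.  -52. -118.]
-0.02 45 0 0 [ -28.   13.  -46. -130.  -19.   56.]
-0.02 45 15 0 [-17.  12. -37. -94. -17.  22.]
-0.02 45 15 1 [ -17.   12.  -37.  -94.  -17. -158.]
-0.02 45 30 0 [-19.  14. -33. -80. -28.  20.]
-0.02 45 30 1 [ -19.   14.  -33.  -80.  -28. -160.]
-0.02 60 30 0 [  9.  11. -38. -32. -13. -47.]
-0.02 60 30 1 [  9.  11. -38. -32. -13. 133.]
0.02 15 15 0 [ -54.   48.  -56. -121.  -82.  102.]
0.02 15 15 1 [ -54.   48.  -56. -121.  -82.  -78.]
0.02 15 30 0 [ -50.   37.  -42. -104.  -72.   79.]
0.02 30 15 0 [ -41.   18.  -48. -116.  -46.   65.]
0.02 30 15 1 [ -41.   18.  -48. -116.  -46. -115.]
0.02 30 30 0 [-37.  19. -38. -96. -49.  51.]
0.02 30 30 1 [ -37.   19.  -38.  -96.  -49. -129.]
0.02 45 15 0 [  1.   6. -38. -67.  -5. -18.]
0.02 45 15 1 [  1.   6. -38. -67.  -5. 162.]
0.02 45 30 0 [-13.   9. -33. -70. -26.   5.]
0.02 60 -60 0 [ 30.  14. -54.  53. -39. 126.]
0.02 60 -60 1 [ 30.  14. -54.  53. -39. -54.]
0.02 60 30 0 [ 11.   7. -40. -22. -15. -59.]
0.02 60 30 1 [ 11.   7. -40. -22. -15. 121.]
real	0m45.482s
user	0m46.004s
sys	0m0.125s
```

```bash
cat > path.py <<'E'
from kin import *
rng=np.random.default_rng(1)
yt,zt,yc=-.018,.056,-.003
def tcp_stand(t,psi,y0,dz,dx=0):
    R=stand(t,psi); f=R[:,2].copy(); f[2]=0; f/=np.linalg.norm(f)
    return world([dx,y0,.078-(yc-yt)+dz])-f*(zt-.041),R
def frame_pts(q):
    b,d1,a1,l2,a3,d4,w,L,k,b2=P; R=E("z",q[0])@E("y",q[1]); e=np.array([0,0,d1])+R@[0,0,l2]; R=R@E("y",-q[2]); f=e+R@[d4,0,0]; R=R@E("x",-q[3]); return e,f,f+R@[0,b2,0]
def show(n,q,e): print(n,q.round(1),"err",round(e,1)," elbow",frame_pts(q)[0].round(2),"fore",frame_pts(q)[1].round(2),"wrist",frame_pts(q)[2].round(2))
if __name__=="__main__":
    q=[33,8.5,-16,24,-87,-46]
    for dz in (0,.1,.15): qA,e=ik(world([0,yt,zt+dz]),lie(30),q); show(f"lie {dz}",qA,e)
    for psi in (10,15,20,25,30):
      q=[-41,20,-45,-110,-50,70]
      for dz in (0,.04,.08,.12): 
        x,R=tcp_stand(30,psi,.025,dz); q2,e=ik(x,R,q); 
        if e<1: q=q2
        show(f"psi{psi} dz{dz}",q2,e)
E
python3 path.py
```

```text
lie 0 [ 28.2  24.5 -41.2  33.2 -48.  -63.2] err 0.0  elbow [0.22 0.12 0.75] fore [0.39 0.21 0.32] wrist [0.55 0.11 0.37]
lie 0.1 [ 29.2  16.9 -34.5  27.4 -60.6 -54.9] err 0.0  elbow [0.15 0.09 0.77] fore [0.4  0.23 0.41] wrist [0.55 0.11 0.47]
lie 0.15 [ 29.5  13.8 -30.8  25.8 -66.8 -51.7] err 0.0  elbow [0.12 0.07 0.78] fore [0.41 0.23 0.46] wrist [0.55 0.11 0.52]
psi10 dz0 [ -46.    29.6  -56.3 -127.9  -56.5   85.5] err 3.7  elbow [ 0.21 -0.21  0.72] fore [ 0.23 -0.24  0.26] wrist [ 0.21 -0.05  0.25]
psi10 dz0.04 [ -42.4   17.7  -54.2 -124.9  -48.2   72.8] err 0.0  elbow [ 0.13 -0.12  0.77] fore [ 0.24 -0.22  0.33] wrist [ 0.21 -0.04  0.28]
psi10 dz0.08 [ -34.7    5.2  -48.5 -116.3  -35.8   52.2] err 0.0  elbow [ 0.04 -0.03  0.8 ] fore [ 0.27 -0.19  0.42] wrist [ 0.21 -0.04  0.32]
psi10 dz0.12 [ -24.    -3.8  -42.9 -104.6  -23.6   29.9] err 0.0  elbow [-0.04  0.02  0.8 ] fore [ 0.29 -0.13  0.51] wrist [ 0.21 -0.04  0.36]
psi15 dz0 [ -46.2   29.5  -53.6 -122.7  -56.1   83.3] err 0.0  elbow [ 0.21 -0.21  0.72] fore [ 0.24 -0.25  0.26] wrist [ 0.21 -0.07  0.24]
psi15 dz0.04 [ -40.9   
[... 1370 characters left out ...]
-0.12  0.32]
psi25 dz0.12 [-27.9   0.6 -37.7 -88.5 -38.2  25.1] err 0.0  elbow [ 0.01 -0.    0.8 ] fore [ 0.33 -0.17  0.51] wrist [ 0.22 -0.12  0.36]
psi30 dz0 [ -40.8   25.3  -41.  -101.2  -52.1   62.9] err 0.0  elbow [ 0.19 -0.17  0.74] fore [ 0.34 -0.29  0.32] wrist [ 0.23 -0.15  0.24]
psi30 dz0.04 [-37.4  17.  -39.5 -96.4 -49.   50.6] err 0.0  elbow [ 0.14 -0.11  0.77] fore [ 0.34 -0.26  0.39] wrist [ 0.23 -0.15  0.28]
psi30 dz0.08 [-33.6   9.4 -37.6 -90.9 -46.   38.1] err 0.0  elbow [ 0.08 -0.05  0.79] fore [ 0.34 -0.23  0.45] wrist [ 0.23 -0.15  0.32]
psi30 dz0.12 [-29.4   2.7 -35.6 -84.8 -43.2  25.5] err 0.0  elbow [ 0.02 -0.01  0.8 ] fore [ 0.34 -0.19  0.51] wrist [ 0.23 -0.15  0.36]
```

```bash
cat >> path.py <<'E'
def step(x,R,r): return x+R@np.array(r[:3]), R@Ro.from_rotvec(np.array(r[3:])*np.pi/2).as_matrix()
def now():
    from plant import get_state
    s=get_state(); return s["tcp_pos"],E("xyz",s["eef_rot"]),s["joints"]
def plan(x0,R0,q,x1,R1,N,rnd=4,every=3):
    """constant row which, N times, leads from pose 0 to pose 1; prints the joints along the way"""
    rv=Ro.from_matrix(R0.T@R1).as_rotvec()/(np.pi/2)/N
    A=np.zeros((3,3)); R=R0.copy()
    for i in range(N): A+=R; R=R@Ro.from_rotvec(rv*np.pi/2).as_matrix()
    r=np.r_[np.linalg.solve(A,np.array(x1)-x0),rv].round(rnd); print("row",r.tolist(),"x",N,"mm",round(1000*np.linalg.norm(r[:3]),1),"deg",round(90*np.linalg.norm(r[3:]),2))
    x,R=np.array(x0),R0; m=0; z=[]
    for i in range(N):
        x,R=step(x,R,r); q2,e=ik(x,R,q); m=max(m,np.abs(q2-q).max()); q=q2; z.append(x.round(3).tolist())
        if i%every==every-1 or e>1: print(i,x.round(3),q.round(0),"err",round(e,1))
    print("max joint step",m.round(1),"end err mm",((x-x1)*1000).round(1)); return x,R,q
E
python3 - <<'E'
from path import *
x,R,q=now()
print("A"); xa,Ra,qa=plan(x,R,q,world([0,yt,zt+.2]),lie(30),18)
print("B"); xl=world([0,yt,zt+.15]); ql,e=ik(xl,lie(30),[29,14,-31,26,-67,-52])
for psi in (15,20):
  xs,Rs=tcp_stand(30,psi,.025,.12); plan(xl,lie(30),ql,xs,Rs,20)
E
```

```text
A
row [0.0039, 0.004, 0.009, -0.0129, 0.0395, -0.0565] x 18 mm 10.6 deg 6.31
2 [ 0.557 -0.042  0.397] [  23.  -18.  -46.   40.  -29. -131.] err 0.0
5 [ 0.563 -0.035  0.367] [  25.  -12.  -36.   25.  -41. -103.] err 0.0
8 [ 0.561 -0.033  0.335] [ 26.  -5. -29.  19. -52. -84.] err 0.0
11 [ 0.553 -0.038  0.305] [ 27.   1. -25.  18. -61. -70.] err 0.0
14 [ 0.54  -0.049  0.278] [ 28.   7. -25.  21. -68. -59.] err 0.0
17 [ 0.525 -0.067  0.256] [ 30.  11. -27.  25. -73. -49.] err 0.0
max joint step 20.3 end err mm [ 0.3 -0.1  0.3]
B
row [-0.0012, 0.0022, 0.0011, 0.0118, -0.0421, 0.0441] x 20 mm 2.7 deg 5.59
2 [ 0.519 -0.064  0.201] [ 27.   8. -33.  22. -58. -58.] err 0.0
5 [ 0.515 -0.059  0.196] [ 24.   3. -38.  18. -46. -65.] err 0.0
8 [ 0.512 -0.053  0.191] [ 22.  -3. -44.  17. -33. -74.] err 0.0
11 [ 0.511 -0.046  0.187] [ 19.  -7. -55.  24. -14. -91.] err 0.0
12 [ 0.511 -0.043  0.186] [ 18.  -7. -56.  22. -10. -92.] err 4.3
13 [ 0.511 -0.041  0.185] [ 17.  -7. -56.  16.  -6. -89.] err 9.1
14 [ 0.512 -0.038  0.185] [ 17.  -7. -55.   6.  -2. -83.] err 12.9
15 [ 0.512 -0.036  0.184] [ 15. 
[... 425 characters left out ...]
.52  -0.064  0.201] [ 26.   8. -33.  21. -58. -57.] err 0.0
5 [ 0.515 -0.059  0.196] [ 23.   3. -37.  17. -47. -62.] err 0.0
8 [ 0.512 -0.054  0.191] [ 21.  -2. -42.  13. -34. -68.] err 0.0
11 [ 0.511 -0.047  0.187] [ 19.  -6. -49.  11. -18. -75.] err 0.0
13 [ 0.512 -0.042  0.185] [ 17.  -7. -56.  14.  -5. -85.] err 1.2
14 [ 0.512 -0.039  0.184] [ 18.  -7. -55.   4.  -2. -78.] err 3.9
15 [ 0.513 -0.037  0.183] [ 16.  -7. -50. -16.  -2. -62.] err 3.6
17 [ 0.514 -0.031  0.183] [ 11.  -7. -44. -43.  -2. -38.] err 3.6
18 [ 0.515 -0.029  0.183] [  9.  -7. -42. -53.  -2. -31.] err 9.5
19 [ 0.516 -0.026  0.183] [  7.  -7. -41. -60.  -2. -27.] err 16.5
max joint step 19.2 end err mm [-0.1  0.7  0. ]
```

```bash
cat > seg.py <<'E'
from path import *
def run(psi,y0,dzl,dzs,fr,N):
    xl=world([0,yt,zt+dzl]); ql,e=ik(xl,lie(30),[29,14,-31,26,-67,-52]); Rl=lie(30)
    xs,Rs=tcp_stand(30,psi,y0,dzs); qs=[-40,16,-46,-110,-46,60]
    for d in np.arange(0,dzs+.001,.02): x,R=tcp_stand(30,psi,y0,d); qs,e=ik(x,R,qs)
    print(ql.round(),qs.round(),e)
    vr=Rl.T@np.r_[(world([0,yc,.041])-world([0,yt,zt]))]; va=Rl.T@LW@[0,1,0]
    for f in np.linspace(0,1,9):
        X,R=fk(ql+f*(qs-ql),P); c=X+R@vr; a=R@va; print(f.round(2),"tcp",X.round(3),"z",R[:,2].round(2),"base",(c-.048*a).round(3),"cap",(c+.048*a).round(3))
    x,R,q=xl,Rl,ql
    for f in fr:
        X,Q=(xs,Rs) if f==1 else fk(ql+f*(qs-ql),P); x,R,q=plan(x,R,q,X,Q,N)
E
python3 -c "
from seg import *
run(18,.025,.16,.12,[.33,.67,1],8)"
```

```text
[ 30.  13. -30.  26. -68. -51.] [-26.  -2. -40. -95. -31.  25.] 1.3877787807814457e-13
0.0 tcp [ 0.525 -0.067  0.216] z [-0.06 -0.5  -0.87] base [ 0.521 -0.099  0.201] cap [ 0.533 -0.004  0.201]
0.12 tcp [ 0.453 -0.079  0.159] z [-0.18 -0.25 -0.95] base [ 0.444 -0.106  0.137] cap [ 0.469 -0.016  0.159]
0.25 tcp [ 0.399 -0.061  0.119] z [-0.2   0.01 -0.98] base [ 0.386 -0.081  0.091] cap [ 0.422 -0.003  0.134]
0.38 tcp [ 0.37  -0.027  0.096] z [-0.11  0.26 -0.96] base [ 0.357 -0.038  0.063] cap [0.4   0.022 0.125]
0.5 tcp [0.37  0.009 0.09 ] z [ 0.07  0.43 -0.9 ] base [0.36  0.006 0.055] cap [0.402 0.047 0.131]
0.62 tcp [0.393 0.034 0.099] z [ 0.29  0.51 -0.81] base [0.389 0.037 0.063] cap [0.424 0.06  0.149]
0.75 tcp [0.433 0.039 0.12 ] z [ 0.52  0.49 -0.7 ] base [0.436 0.045 0.084] cap [0.459 0.054 0.177]
0.88 tcp [0.477 0.018 0.149] z [ 0.72  0.36 -0.59] base [0.487 0.024 0.115] cap [0.498 0.026 0.21 ]
1.0 tcp [ 0.516 -0.027  0.183] z [ 0.85  0.16 -0.5 ] base [ 0.531 -0.024  0.15 ] cap [ 0.531 -0.024  0.246]
row [-0.0023, 0.0179, 0.0159, -0.0208, -0.0517, 0.0175] x 8 mm 24.1 deg 5.26
2 [ 0.469 -0.071  0.171] [ 24.  10. -32.  12. -62. -44.] err 0.0
5 [ 0.413 -0.058  0.128] [ 17.   8. -33.  -3. -57. -34.] err 0.0
max joint step 5.6 end err mm [-0.1  0.1  0. ]
row [-0.0099, 0.0021, 0.0036, 0.0183, -0.0504, 0.025] x 8 mm 10.7 deg 5.32
2 [ 0.384 -0.009  0.098] [  6.   5. -35. -26. -49. -21.] err 0.0
5 [0.396 0.02  0.1  ] [ -1.   3. -36. -42. -44. -10.] err 0.0
max joint step 6.5 end err mm [-0.1 -0.2 -0. ]
row [-0.013, -0.014, -0.0012, 0.0433, -0.0308, 0.025] x 8 mm 19.1 deg 5.29
2 [0.455 0.023 0.13 ] [-11.   1. -37. -66. -35.   4.] err 0.0
5 [ 0.496 -0.004  0.16 ] [-18.  -1. -38. -82. -31.  14.] err 0.0
max joint step 6.8 end err mm [ 0.2 -0.1 -0.2]
```

Request:
{"name": "apply_moves", "arguments": {"targets": [[1,0,0,0,-0.006,0.02,-0.028],[1,0,0,0,-0.006,0.02,-0.028],[1,0.004,0.004,0.009,-0.013,0.0395,-0.0565],[1,0.004,0.004,0.009,-0.013,0.0395,-0.0565],[1,0.004,0.004,0.009,-0.013,0.0395,-0.0565],[1,0.004,0.004,0.009,-0.013,0.0395,-0.0565],[1,0.004,0.004,0.009,-0.013,0.0395,-0.0565],[1,0.004,0.004,0.009,-0.013,0.0395,-0.0565],[1,0.004,0.004,0.009,-0.013,0.0395,-0.0565],[1,0.004,0.004,0.009,-0.013,0.0395,-0.0565],[1,0.004,0.004,0.009,-0.013,0.0395,-0.0565],[1,0.004,0.004,0.009,-0.013,0.0395,-0.0565],[1,0.004,0.004,0.009,-0.013,0.0395,-0.0565],[1,0.004,0.004,0.009,-0.013,0.0395,-0.0565],[1,0.004,0.004,0.009,-0.013,0.0395,-0.0565]]}}

```text
time_s: 6.1
tcp_pos: [0.5443, -0.0495, 0.3003]
eef_rot: [-166.5, -11.4, -119.8]
contact_force: [0.5, 0.3, -0.4]
gripper_width: 0.0877
gripper_force: 0.0
```

```bash
python3 -c "
from path import *
x,R,q=now(); print(x,q.round(1)); plan(x,R,q,world([0,yt,zt+.2]),lie(30),5)"
```

```text
[ 0.54432339 -0.04954236  0.30034361] [ 26.7   3.3 -24.1  19.3 -65.8 -63.6]
row [0.0014, 0.0039, 0.0094, -0.0117, 0.0349, -0.0511] x 5 mm 10.3 deg 5.67
2 [ 0.534 -0.058  0.273] [ 28.   8. -25.  22. -71. -54.] err 0.0
max joint step 3.2 end err mm [ 0.  -0.1  0.2]
```

Request:
{"name": "apply_moves", "arguments": {"targets": [[1,0.0014,0.0039,0.0094,-0.0117,0.0349,-0.0511],[1,0.0014,0.0039,0.0094,-0.0117,0.0349,-0.0511],[1,0.0014,0.0039,0.0094,-0.0117,0.0349,-0.0511],[1,0.0014,0.0039,0.0094,-0.0117,0.0349,-0.0511],[1,0.0014,0.0039,0.0094,-0.0117,0.0349,-0.0511],[1,0,0,0,0,0,0]]}}

```text
time_s: 6.6
tcp_pos: [0.5241, -0.0667, 0.2538]
eef_rot: [179.7, -30.1, -97.3]
contact_force: [-0.5, -0.6, -0.7]
gripper_width: 0.0876
gripper_force: 0.0
```

```bash
python3 - <<'E'
from path import *
x,R,q=now(); print(x,q.round(1)); z=lie(30)[:,2]
g=world([0,yt,zt]); plan(x,R,q,g-z*.08,lie(30),6); go(g-.08*z,lie(30))
from plant import capture
c=capture("wrist"); np.savez("pics/w1.npz",**c); cv2.imwrite("pics/w1.png",c["frame"][:,:,::-1])
E
```

```text
[ 0.52413924 -0.06668609  0.2537618 ] [ 29.7  11.4 -26.9  24.7 -72.8 -48.8]
row [-0.0165, -0.0002, 0.0152, 0.0004, -0.0003, 0.0002] x 6 mm 22.4 deg 0.05
2 [ 0.527 -0.047  0.189] [ 31.  15. -31.  25. -66. -54.] err 0.0
5 [ 0.53  -0.027  0.125] [ 33.  20. -34.  27. -59. -59.] err 0.0
max joint step 2.3 end err mm [-0.1 -0.3 -0.1]
shift [-0.0993 -0.0015  0.0909] n 0.135 turn [ 0.0022 -0.0015  0.0012] deg 0.3
```

View pics/w1.png

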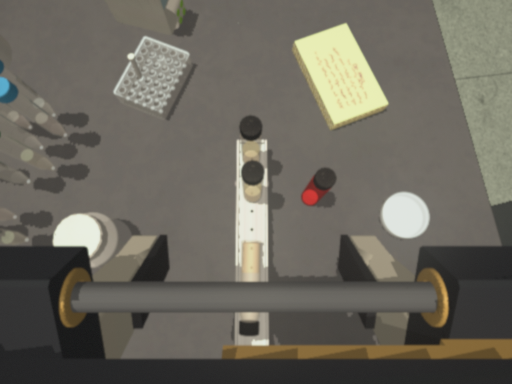

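The wrist view shows the lying vial centred between the fingers: body at (250, 265), base edge near (251, 242), cap at (249, 327). Next I'll check the base edge by ray, then descend.

```bash
python3 -c "
from h import *
c=np.load('pics/w1.npz'); P=cloud(c)
for u,v,z in [(251,242,.041),(249,320,.041),(249,334,.045),(251,128,.126),(253,173,.126)]: print(u,v,lane(ray(c,u,v,z)).round(4))
print(lane(P[265,250]).round(4),lane(P[255,252]).round(4))"
```

```text
251 242 [ 0.0005 -0.0487  0.041 ]
249 320 [0.0024 0.0318 0.041 ]
249 334 [0.0024 0.0448 0.045 ]
251 128 [ 0.0006 -0.1453  0.126 ]
253 173 [-0.0013 -0.1028  0.126 ]
[ 0.0015 -0.024   0.0518] [-0.0006 -0.0343  0.0521]
```

Request:
{"name": "apply_moves", "arguments": {"targets": [[1,-0.0165,-0.0002,0.0152,0.0004,-0.0003,0.0002],[1,-0.0165,-0.0002,0.0152,0.0004,-0.0003,0.0002],[1,-0.0165,-0.0002,0.0152,0.0004,-0.0003,0.0002],[1,-0.0165,-0.0002,0.0152,0.0004,-0.0003,0.0002],[1,-0.0165,-0.0002,0.0152,0.0004,-0.0003,0.0002],[1,-0.0165,-0.0002,0.0152,0.0004,-0.0003,0.0002],[1,0,0,0,0,0,0]]}}

```text
time_s: 7.23
tcp_pos: [0.5318, -0.0261, 0.126]
eef_rot: [-179.6, -29.7, -97.9]
contact_force: [0.3, -0.5, -0.4]
gripper_width: 0.0877
gripper_force: 0.0
```

```bash
python3 -c "
from path import *
go(world([0,yt,zt]),lie(30))"
```

```text
shift [0.0009 0.0017 0.0811] n 0.081 turn [-0.0022  0.0038 -0.0049] deg 0.6
```

Request:
{"name": "apply_moves", "arguments": {"newtons": 15, "targets": [[1,0,0,0.02,0,0,-0.002],[1,0,0,0.02,0,0,-0.002],[1,0,0,0.02,0,0,0],[1,0,0,0.012,0,0,0],[1,0.001,0,0.009,0,0,0],[1,0,0,0,0,0,0],[1,0,0,0,0,0,0]]}}

```text
time_s: 7.82
tcp_pos: [0.5284, -0.0672, 0.0595]
eef_rot: [-179.6, -29.6, -97.5]
contact_force: [0.8, -0.9, -0.1]
gripper_width: 0.0874
gripper_force: 0.0
```

```bash
python3 -c "
from path import *
go(world([0.001,yt,zt]),lie(30))"
```

```text
shift [-0.0019  0.0023  0.0029] n 0.004 turn [-0.004   0.0042 -0.0011] deg 0.5
```

Request:
{"name": "apply_moves", "arguments": {"newtons": 15, "targets": [[1,-0.001,0.001,0.003,0,0.004,0],[1,0,0,0,0,0,0],[0.1,0,0,0,0,0,0],[0.1,0,0,0,0,0,0],[0.1,0,0,0,0,0,0],[0.1,0,0,0,0,0,0],[0.1,0,0,0,0,0,0],[0.1,0,0,0,0,0,0],[0.1,0,0,0,0,0,0],[0.1,0,0,0,0,0,0],[0.1,0,0,0,0,0,0],[0.1,0,0,0,0,0,0]]}}

```text
time_s: 8.82
tcp_pos: [0.5267, -0.0675, 0.0553]
eef_rot: [-179.7, -30.0, -97.4]
contact_force: [-0.1, 0.6, -0.3]
gripper_width: 0.0266
gripper_force: 0.0
```

```bash
python3 -c "
from path import *
go(world([0.001,yt,zt]),lie(30)); x,R,q=now(); print(lane(x).round(4))"
```

```text
shift [-0.0003  0.0006 -0.001 ] n 0.001 turn [-0.0034 -0.0003 -0.    ] deg 0.3
[ 0.0016 -0.0188  0.0553]
```

Request:
{"name": "apply_moves", "arguments": {"newtons": 15, "targets": [[0.1,0,0,0,0,0,0],[0.1,0,0,0,0,0,0],[0.1,0,0,0,0,0,0],[0.1,0,0,0,0,0,0],[0.1,0,0,0,0,0,0]]}}

```text
time_s: 9.23
tcp_pos: [0.5267, -0.0675, 0.0553]
eef_rot: [-179.7, -30.0, -97.4]
contact_force: [0.2, 0.0, 0.3]
gripper_width: 0.0201
gripper_force: 14.9
```

Request:
{"name": "apply_moves", "arguments": {"targets": [[0.1,0.005,0,-0.0087,0,0,0],[0.1,0.01,0,-0.0173,0,0,0],[0.1,0.01,0,-0.0173,0,0,0],[0.1,0.01,0,-0.0173,0,0,0],[0.1,0.01,0,-0.0173,0,0,0],[0.1,0.01,0,-0.0173,0,0,0],[0.1,0.01,0,-0.0173,0,0,0],[0.1,0.01,0,-0.0173,0,0,0],[0.1,0.005,0,-0.0087,0,0,0],[0.1,0,0,0,0,0,0]]}}

```text
time_s: 10.07
tcp_pos: [0.5269, -0.0668, 0.2176]
eef_rot: [-179.5, -29.9, -97.5]
contact_force: [-0.0, 0.5, -1.0]
gripper_width: 0.0196
gripper_force: 14.9
```

```bash
python3 - <<'E'
from path import *
import path
from plant import capture
c=capture("scene"); np.savez("pics/s2.npz",**c); o=cv2.resize(c["frame"][100:260,150:390],(720,480)); cv2.imwrite("pics/s2.png",o[:,:,::-1])
x,R,q=now(); print(lane(x).round(4),q.round(1)); go(world([0.001,-.0188,zt+.16]),lie(30))
xs,Rs=tcp_stand(30,18,.025,.12); qs=np.array([-26,-2,-40,-95,-31,25.])
qs,e=ik(xs,Rs,qs); print(qs.round(1),e)
q0=q.copy()
for f in (.33,.67,1):
    X,Q=fk(q0+f*(qs-q0),P); x,R,q=plan(x,R,q,X,Q,10)
E
```

```text
[ 0.0011 -0.0184  0.216 ] [ 29.5  13.1 -30.3  25.9 -67.6 -51.3]
shift [0.0004 0.0001 0.0002] n 0.0 turn [-0.0044  0.0008 -0.0006] deg 0.4
[-25.6  -1.8 -40.2 -94.6 -30.9  25.5] 2.220446049250313e-13
row [-0.0016, 0.0144, 0.0128, -0.0168, -0.0411, 0.0142] x 10 mm 19.3 deg 4.2
2 [ 0.481 -0.073  0.18 ] [ 25.  10. -32.  15. -62. -46.] err 0.0
5 [ 0.436 -0.067  0.144] [ 20.   9. -33.   4. -58. -39.] err 0.0
8 [ 0.392 -0.05   0.111] [ 14.   8. -33.  -9. -56. -30.] err 0.0
max joint step 4.5 end err mm [-0.   0.2 -0.6]
row [-0.0079, 0.0018, 0.0029, 0.0145, -0.0402, 0.0202] x 10 mm 8.6 deg 4.25
2 [ 0.382 -0.017  0.097] [  7.   6. -35. -24. -50. -22.] err 0.0
5 [0.39  0.008 0.098] [  3.   4. -36. -35. -45. -15.] err 0.0
8 [0.402 0.03  0.102] [ -4.   3. -37. -50. -43.  -4.] err 0.0
max joint step 5.2 end err mm [ 0.2 -0.2 -0. ]
row [-0.0105, -0.0111, -0.0008, 0.0344, -0.0247, 0.02] x 10 mm 15.3 deg 4.22
2 [0.446 0.026 0.124] [-10.   1. -37. -63. -37.   3.] err 0.0
5 [0.481 0.008 0.147] [-15.  -1. -38. -75. -32.   9.] err 0.0
8 [ 0.509 -0.017  0.173] [-23.  -2. -39. -89. -30.  21.] err 0.0
max joint step 5.5 end err mm [ 0.1 -0.4 -0.4]
```

View pics/s2.png

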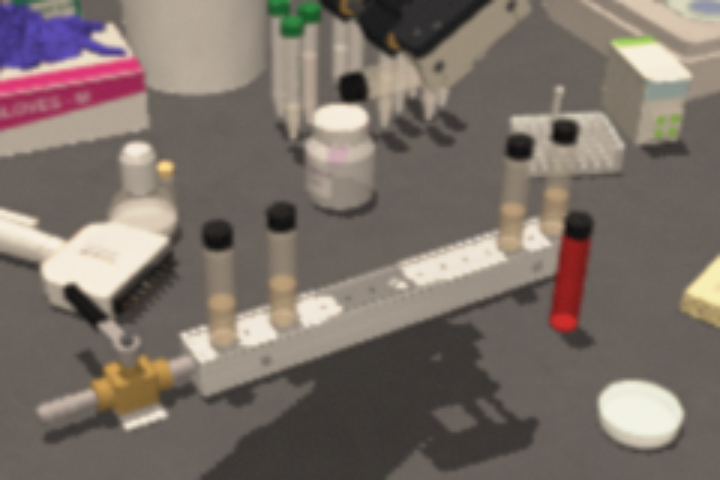

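The vial is held: its cap shows at (352, 88), and all four neighbours stand. Now I'll swing it upright over the free area in front of the lane.

Request:
{"name": "apply_moves", "arguments": {"targets": [[0.1,-0.0016,0.0144,0.0128,-0.0168,-0.0411,0.0142],[0.1,-0.0016,0.0144,0.0128,-0.0168,-0.0411,0.0142],[0.1,-0.0016,0.0144,0.0128,-0.0168,-0.0411,0.0142],[0.1,-0.0016,0.0144,0.0128,-0.0168,-0.0411,0.0142],[0.1,-0.0016,0.0144,0.0128,-0.0168,-0.0411,0.0142],[0.1,-0.0016,0.0144,0.0128,-0.0168,-0.0411,0.0142],[0.1,-0.0016,0.0144,0.0128,-0.0168,-0.0411,0.0142],[0.1,-0.0016,0.0144,0.0128,-0.0168,-0.0411,0.0142],[0.1,-0.0016,0.0144,0.0128,-0.0168,-0.0411,0.0142],[0.1,-0.0016,0.0144,0.0128,-0.0168,-0.0411,0.0142]]}}

```text
time_s: 10.95
tcp_pos: [0.3753, -0.042, 0.0993]
eef_rot: [168.1, 5.8, -114.0]
contact_force: [-0.4, -0.9, -1.4]
gripper_width: 0.0196
gripper_force: 14.9
```

Request:
{"name": "apply_moves", "arguments": {"targets": [[0.1,-0.0079,0.0018,0.0029,0.0145,-0.0402,0.0202],[0.1,-0.0079,0.0018,0.0029,0.0145,-0.0402,0.0202],[0.1,-0.0079,0.0018,0.0029,0.0145,-0.0402,0.0202],[0.1,-0.0079,0.0018,0.0029,0.0145,-0.0402,0.0202],[0.1,-0.0079,0.0018,0.0029,0.0145,-0.0402,0.0202],[0.1,-0.0079,0.0018,0.0029,0.0145,-0.0402,0.0202],[0.1,-0.0079,0.0018,0.0029,0.0145,-0.0402,0.0202],[0.1,-0.0079,0.0018,0.0029,0.0145,-0.0402,0.0202],[0.1,-0.0079,0.0018,0.0029,0.0145,-0.0402,0.0202],[0.1,-0.0079,0.0018,0.0029,0.0145,-0.0402,0.0202],[0.1,0,0,0,0,0,0]]}}

```text
time_s: 11.87
tcp_pos: [0.4036, 0.0372, 0.1023]
eef_rot: [171.3, 38.6, -140.1]
contact_force: [-0.7, -0.5, -0.6]
gripper_width: 0.0199
gripper_force: 14.9
```

```bash
python3 - <<'E'
from path import *
x,R,q=now(); print(x.round(4),q.round(1))
xs,Rs=tcp_stand(30,18,.025,.12); plan(x,R,q,xs,Rs,11)
E
```

```text
[0.4036 0.0372 0.1023] [ -7.6   3.2 -37.1 -55.  -42.8   0.1]
row [-0.0099, -0.0101, -0.0007, 0.0312, -0.0226, 0.0178] x 11 mm 14.2 deg 3.82
2 [0.441 0.028 0.12 ] [-10.   1. -38. -63. -37.   2.] err 0.0
5 [0.474 0.012 0.141] [-14.  -0. -38. -72. -32.   8.] err 0.0
8 [ 0.501 -0.01   0.166] [-20.  -1. -39. -85. -30.  17.] err 0.0
max joint step 5.0 end err mm [ 0.1 -0.  -0. ]
```

Request:
{"name": "apply_moves", "arguments": {"targets": [[0.1,-0.0099,-0.0101,-0.0007,0.0312,-0.0226,0.0178],[0.1,-0.0099,-0.0101,-0.0007,0.0312,-0.0226,0.0178],[0.1,-0.0099,-0.0101,-0.0007,0.0312,-0.0226,0.0178],[0.1,-0.0099,-0.0101,-0.0007,0.0312,-0.0226,0.0178],[0.1,-0.0099,-0.0101,-0.0007,0.0312,-0.0226,0.0178],[0.1,-0.0099,-0.0101,-0.0007,0.0312,-0.0226,0.0178],[0.1,-0.0099,-0.0101,-0.0007,0.0312,-0.0226,0.0178],[0.1,-0.0099,-0.0101,-0.0007,0.0312,-0.0226,0.0178],[0.1,-0.0099,-0.0101,-0.0007,0.0312,-0.0226,0.0178],[0.1,-0.0099,-0.0101,-0.0007,0.0312,-0.0226,0.0178],[0.1,-0.0099,-0.0101,-0.0007,0.0312,-0.0226,0.0178],[0.1,0,0,0,0,0,0]]}}

```text
time_s: 12.87
tcp_pos: [0.5173, -0.0267, 0.1841]
eef_rot: [-179.6, 60.0, -168.9]
contact_force: [-0.1, -1.4, -1.3]
gripper_width: 0.0199
gripper_force: 14.9
```

```bash
python3 - <<'E'
from path import *
from plant import capture
x,R,q=now(); print(x.round(4),q.round(1)); go(*tcp_stand(30,18,.025,.12))
o=np.zeros((600,800,3),np.uint8)
c=capture("scene"); np.savez("pics/s3.npz",**c); o[:400,:400]=cv2.resize(c["frame"][100:230,170:300],(400,400))
c=capture("top"); np.savez("pics/t3.npz",**c); o[:400,400:]=cv2.resize(c["frame"][120:250,200:330],(400,400)); cv2.imwrite("pics/s3.png",o[:400,:,::-1])
E
```

```text
[ 0.5173 -0.0267  0.1841] [-25.4  -1.9 -40.  -94.4 -30.7  25.3]
shift [ 0.0016  0.0002 -0.0006] n 0.002 turn [0.0003 0.0002 0.0026] deg 0.2
```

View pics/s3.png

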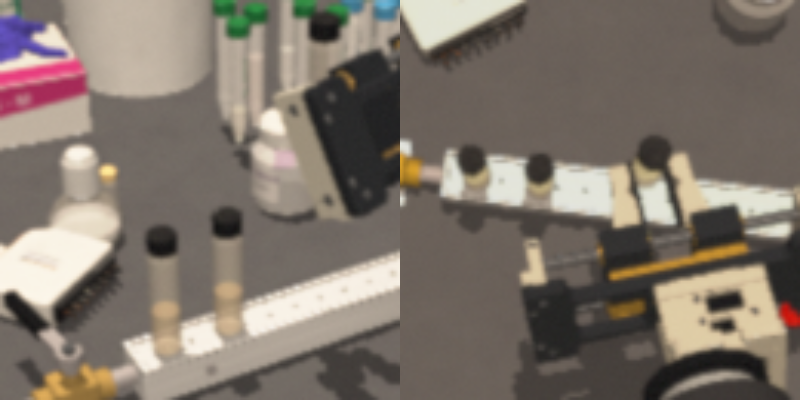

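The vial now hangs upright, cap at scene crop (325, 27) and top crop (655, 152). I'll triangulate the cap before lowering.

```bash
python3 - <<'E'
from path import *
s=np.load("pics/s3.npz"); t=np.load("pics/t3.npz")
def cen(c,box):
    u0,v0,u1,v1=box; m=(c["frame"][v0:v1,u0:u1].max(2)<60).astype(np.uint8); n,l,st,ce=cv2.connectedComponentsWithStats(m); i=1+np.argmax(st[1:,4]); print(st[i],(ce[i]+[u0,v0]).round(1)); return ce[i]+[u0,v0]
def line(c,p): a=ray(c,*p,.5);b=ray(c,*p,0); return a,(b-a)/np.linalg.norm(b-a)
a,d=line(s,cen(s,(268,100,284,114))); b,e=line(t,cen(t,(276,160,292,178)))
k=np.linalg.lstsq(np.c_[d,-e],b-a,rcond=None)[0]; print(lane(a+k[0]*d),lane(b+k[1]*e))
x,R,q=now()
for dz in (.12,.08,.04,.02,0): X,Q=tcp_stand(30,18,.025,dz); q,er=ik(X,Q,q); print(dz,q.round(1),round(er,2))
x,R,q=now(); X,Q=tcp_stand(30,18,.025,.008); plan(x,R,q,X,Q,10); go(X,Q)
E
```

```text
[ 3  4 10  9 74] [275.1 108.2]
[ 2  5 10 10 71] [282.2 169.4]
[0.00144364 0.02469967 0.24337425] [0.0006441  0.02348044 0.2433089 ]
0.12 [-25.6  -1.8 -40.2 -94.6 -30.9  25.5] 0.0
0.08 [ -33.7    6.2  -43.7 -104.1  -38.5   43.8] 0.0
0.04 [ -40.    16.1  -47.3 -111.8  -46.1   61.3] 0.0
0.02 [ -42.7   21.8  -49.  -115.   -50.    69.9] 0.0
0 [ -45.1   27.9  -50.6 -117.9  -54.    78.2] 0.0
row [0.0098, 0.0, 0.0056, 0.0002, -0.0001, 0.0004] x 10 mm 11.3 deg 0.04
2 [ 0.517 -0.027  0.15 ] [ -32.    5.  -43. -102.  -37.   41.] err 0.0
5 [ 0.517 -0.027  0.116] [ -38.   13.  -46. -109.  -44.   56.] err 0.0
8 [ 0.516 -0.027  0.082] [ -43.   22.  -49. -115.  -50.   70.] err 0.0
max joint step 5.3 end err mm [ 0.4 -0.2 -0.3]
shift [0.0979 0.0005 0.0557] n 0.113 turn [ 0.0021 -0.0012  0.004 ] deg 0.4
```

Request:
{"name": "apply_moves", "arguments": {"targets": [[0.1,0.0098,0,0.0056,0.0002,-0.0001,0.0004],[0.1,0.0098,0,0.0056,0.0002,-0.0001,0.0004],[0.1,0.0098,0,0.0056,0.0002,-0.0001,0.0004],[0.1,0.0098,0,0.0056,0.0002,-0.0001,0.0004],[0.1,0.0098,0,0.0056,0.0002,-0.0001,0.0004],[0.1,0.0098,0,0.0056,0.0002,-0.0001,0.0004],[0.1,0.0098,0,0.0056,0.0002,-0.0001,0.0004],[0.1,0.0098,0,0.0056,0.0002,-0.0001,0.0004],[0.1,0.0098,0,0.0056,0.0002,-0.0001,0.0004],[0.1,0.0098,0,0.0056,0.0002,-0.0001,0.0004],[0.1,0,0,0,0,0,0],[0.1,0,0,0,0,0,0]]}}

```text
time_s: 13.97
tcp_pos: [0.5168, -0.0253, 0.0703]
eef_rot: [179.5, 60.0, -169.7]
contact_force: [0.1, -0.1, -1.2]
gripper_width: 0.0199
gripper_force: 14.9
```

```bash
python3 - <<'E'
from path import *
go(*tcp_stand(30,18,.025,0))
from plant import get_state
s=get_state(); print(s["contact_force"],s["joints"].round(1),lane(s["tcp_pos"]).round(4))
E
```

```text
shift [ 0.0069 -0.0012  0.0028] n 0.008 turn [ 0.0022 -0.0002 -0.0018] deg 0.3
[ 0.13515291 -0.0516021  -1.24838903] [ -43.9   25.5  -49.9 -116.8  -52.4   74.7] [-0.0137  0.0218  0.0703]
```

Request:
{"name": "apply_moves", "arguments": {"targets": [[0.1,0.0009,0,0.0005,0,0,0],[0.1,0.0009,0,0.0005,0,0,0],[0.1,0.0009,0,0.0005,0,0,0],[0.1,0.0009,0,0.0005,0,0,0],[0.1,0.0009,0,0.0005,0,0,0],[0.1,0.0005,0,0.0003,0,0,0],[0.1,0.0005,0,0.0003,0,0,0],[0.1,0,0,0,0,0,0]]}}

```text
time_s: 14.63
tcp_pos: [0.5177, -0.0266, 0.0656]
eef_rot: [-179.9, 60.2, -169.4]
contact_force: [0.0, 0.1, -0.7]
gripper_width: 0.0197
gripper_force: 14.9
```

Request:
{"name": "apply_moves", "arguments": {"targets": [[0.1,0.0004,0,0.0003,0,0,0],[0.1,0.0004,0,0.0003,0,0,0],[0.1,0,0,0,0,0,0]]}}

```text
time_s: 14.88
tcp_pos: [0.5178, -0.0266, 0.0646]
eef_rot: [-179.9, 60.2, -169.4]
contact_force: [-0.1, 0.4, -1.2]
gripper_width: 0.0198
gripper_force: 14.9
```

Request:
{"name": "apply_moves", "arguments": {"targets": [[0.1,0.0004,0,0.0003,0,0,0],[0.1,0.0004,0,0.0003,0,0,0],[0.1,0.0004,0,0.0003,0,0,0],[0.1,0,0,0,0,0,0]]}}

```text
time_s: 15.22
tcp_pos: [0.518, -0.0265, 0.0631]
eef_rot: [-179.9, 60.2, -169.4]
contact_force: [0.1, -0.0, -1.3]
gripper_width: 0.0198
gripper_force: 14.9
```

Request:
{"name": "apply_moves", "arguments": {"targets": [[0.1,0.0004,0,0.0003,0,0,0],[0.1,0.0004,0,0.0003,0,0,0],[0.1,0,0,0,0,0,0]]}}

```text
time_s: 15.47
tcp_pos: [0.5181, -0.0265, 0.0621]
eef_rot: [-179.9, 60.2, -169.4]
contact_force: [0.1, 0.2, -0.3]
gripper_width: 0.0197
gripper_force: 14.9
```

Request:
{"name": "apply_moves", "arguments": {"targets": [[0.1,0.0004,0,0.0003,0,0,0],[0.1,0,0,0,0,0,0]]}}

```text
time_s: 15.63
tcp_pos: [0.5182, -0.0265, 0.0617]
eef_rot: [-179.9, 60.2, -169.4]
contact_force: [0.5, 0.2, -1.2]
gripper_width: 0.0194
gripper_force: 14.9
```

Request:
{"name": "apply_moves", "arguments": {"targets": [[0.1,0.0004,0,0.0003,0,0,0],[0.1,0,0,0,0,0,0]]}}

```text
time_s: 15.8
tcp_pos: [0.5183, -0.0265, 0.0612]
eef_rot: [-179.9, 60.2, -169.4]
contact_force: [-0.3, -0.7, -0.7]
gripper_width: 0.0199
gripper_force: 14.9
```

Request:
{"name": "apply_moves", "arguments": {"targets": [[0.1,0.0004,0,0.0003,0,0,0],[0.1,0.0004,0,0.0003,0,0,0],[0.1,0,0,0,0,0,0]]}}

```text
time_s: 16.05
tcp_pos: [0.5185, -0.0264, 0.0604]
eef_rot: [-179.9, 60.2, -169.4]
contact_force: [-0.5, 0.2, 1.6]
gripper_width: 0.0198
gripper_force: 14.9
```

```bash
python3 - <<'E'
from path import *
from plant import capture,get_state
s=get_state(); print(s["contact_force"].round(2),lane(s["tcp_pos"]).round(4)); o=np.zeros((400,800,3),np.uint8)
c=capture("scene"); np.savez("pics/s4.npz",**c); o[:,:400]=cv2.resize(c["frame"][130:230,210:310],(400,400),interpolation=cv2.INTER_CUBIC)
c=capture("top"); np.savez("pics/t4.npz",**c); o[:,400:]=cv2.resize(c["frame"][140:240,220:320],(400,400),interpolation=cv2.INTER_CUBIC); cv2.imwrite("pics/s4.png",o[:,:,::-1])
E
```

```text
[-0.47  0.15  1.55] [-0.0118  0.021   0.0604]
```

View pics/s4.png

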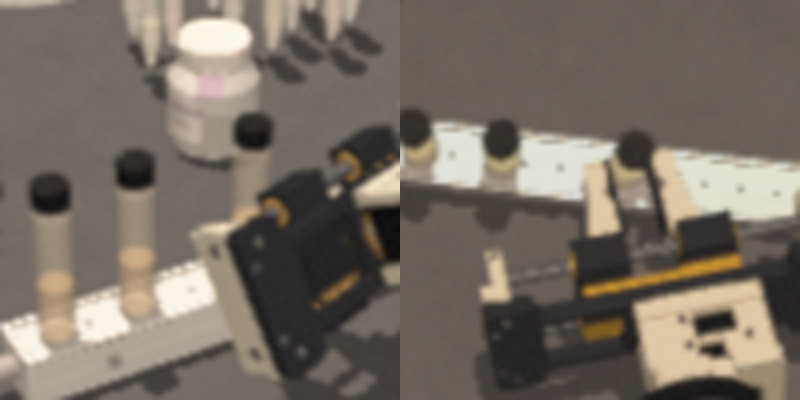

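The vial is touching down (force up about 2.4 N), standing straight with its cap level with the neighbours' caps at scene crop (253, 130). Releasing gently.

Request:
{"name": "apply_moves", "arguments": {"targets": [[0.24,0,0,0,0,0,0],[0.26,0,0,0,0,0,0],[0.3,0,0,0,0,0,0],[0.35,0,0,0,0,0,0],[0.42,0,0,0,0,0,0],[0.45,0,0,0,0,0,0],[0.45,0,0,0,0,0,0],[0.45,0,0,0,0,0,0],[0.45,0,0,0,0,0,0]]}}

```text
time_s: 16.9
tcp_pos: [0.5184, -0.0264, 0.0603]
eef_rot: [-179.9, 60.2, -169.4]
contact_force: [0.1, 0.6, -1.0]
gripper_width: 0.0394
gripper_force: 0.0
```

```bash
python3 - <<'E'
from path import *
from plant import get_state
x,R,q=now(); print(x.round(4),q.round(1),get_state()["gripper_width"])
plan(x,R,q,x+[0,0,.15],R,10)
E
```

```text
[ 0.5184 -0.0264  0.0603] [ -45.2   29.   -50.7 -118.6  -54.8   79.7] 0.03944477487106618
row [-0.013, -0.0, -0.0075, 0.0, 0.0, 0.0] x 10 mm 15.0 deg 0.0
2 [ 0.518 -0.026  0.105] [ -40.   16.  -47. -112.  -46.   61.] err 0.0
5 [ 0.518 -0.026  0.15 ] [ -32.    5.  -43. -103.  -37.   41.] err 0.0
8 [ 0.518 -0.026  0.195] [-23.  -4. -39. -92. -29.  20.] err 0.0
max joint step 7.8 end err mm [-0.4  0.   0.1]
```

Request:
{"name": "apply_moves", "arguments": {"targets": [[0.45,-0.004,0,-0.0023,0,0,0],[0.45,-0.008,0,-0.0046,0,0,0],[0.45,-0.009,0,-0.0052,0,0,0],[0.45,-0.009,0,-0.0052,0,0,0],[0.45,-0.01,0,-0.0058,0,0,0],[0.45,-0.01,0,-0.0058,0,0,0],[0.45,-0.01,0,-0.0058,0,0,0],[0.45,-0.01,0,-0.0058,0,0,0],[0.45,-0.01,0,-0.0058,0,0,0],[0.45,-0.01,0,-0.0058,0,0,0],[0.45,-0.01,0,-0.0058,0,0,0],[0.45,-0.01,0,-0.0058,0,0,0],[0.45,-0.01,0,-0.0058,0,0,0],[0.45,-0.008,0,-0.0046,0,0,0],[0.45,0,0,0,0,0,0]]}}

```text
time_s: 18.15
tcp_pos: [0.5183, -0.026, 0.2108]
eef_rot: [-179.6, 60.4, -169.0]
contact_force: [-0.5, 0.2, 0.7]
gripper_width: 0.0396
gripper_force: 0.0
```

```bash
python3 - <<'E'
from path import *
from plant import capture
x,R,q=now(); print(x.round(4),q.round(1))
o=np.zeros((400,800,3),np.uint8)
c=capture("scene"); np.savez("pics/s5.npz",**c); o[:,:480]=cv2.resize(c["frame"][120:270,155:335],(480,400),interpolation=cv2.INTER_CUBIC)
c=capture("top"); np.savez("pics/t5.npz",**c); o[:,480:]=cv2.resize(c["frame"][110:210,170:250],(320,400),interpolation=cv2.INTER_CUBIC); cv2.imwrite("pics/s5.png",o[:,:,::-1])
f=c["frame"]; Pc=cloud(c)
g=lambda a:print(a)
m=np.zeros(f.shape[:2],np.uint8); m[100:215,175:225]=(f[100:215,175:225].max(2)<50)
L=np.array([lane(p) for p in Pc[m>0]]); k=(L[:,2]>.035)&(L[:,2]<.075); L=L[k]; print(len(L), L.mean(0).round(4), L.min(0).round(3), L.max(0).round(3))
E
```

```text
[ 0.5183 -0.026   0.2108] [-19.4  -6.1 -38.2 -87.6 -25.7  13.4]
88 [0.0575 0.2213 0.0562] [0.034 0.215 0.05 ] [0.081 0.229 0.061]
```

View pics/s5.png

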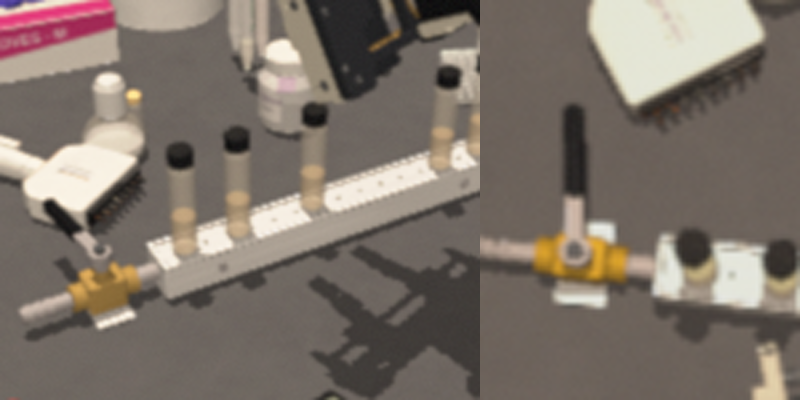

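The vial stands released and straight, cap at scene crop (314, 113), and the neighbours are unmoved. The handle sleeve is at top crop (573, 150), and a white device stands near it at (690, 50). I'll check heights around the handle.

```bash
python3 - <<'E'
from path import *
c=np.load("pics/t5.npz"); Pc=cloud(c).reshape(-1,3); Pc=Pc[(c["range_z"]>0).ravel()]
L=np.c_[(Pc[:,:2]-L0)@RL,Pc[:,2]]
xs=np.arange(-.04,.24,.02); ys=np.arange(.06,.36,.02)
print("      y:",(ys*1000).astype(int)," max z mm")
for x in xs[::-1]:
    print(int(round(x*1000)),[int(1000*max(L[(abs(L[:,0]-x-.01)<.01)&(abs(L[:,1]-y-.01)<.01),2],default=-.001)) for y in ys])
# stem centre: yellowish body and handle
f=c["frame"].astype(int); hsv=cv2.cvtColor(c["frame"],cv2.COLOR_RGB2HSV); m=(hsv[...,0]>12)&(hsv[...,0]<28)&(hsv[...,1]>150); m[:165]=0;m[185:]=0;m[:,:175]=0;m[:,210:]=0
v,u=np.nonzero(m); print("brass",lane(ray(c,(u.min()+u.max())/2,(v.min()+v.max())/2,.036)).round(4))
# fallen now: cap from both views
t5=[lane(p) for p in cloud(c)[165:195,255:300].reshape(-1,3) if .115<p[2]<.135]; print("cap",len(t5),np.mean(t5,0).round(4) if t5 else None)
x=world([.06,.219,.05]); print("handle world",x.round(3),np.hypot(*x[:2]).round(3)); print("open end",world([0,.275,.05]).round(3))
E
```

```text
y: [ 60  80 100 120 140 160 180 200 220 240 260 280 300 320 340]  max z mm
220 [3, 45, 28, 5, 17, 6, 4, 27, 32, 32, 4, 5, 6, 5, 5]
200 [5, 44, 80, 83, 36, 4, 4, 34, 31, 25, 5, 5, 6, 4, 4]
180 [6, 33, 83, 85, 41, 30, 29, 31, 29, 5, 5, 5, 5, 4, 4]
160 [4, 4, 37, 40, 32, 33, 31, 31, 20, 4, 6, 5, 4, 5, 4]
140 [3, 4, 4, 30, 32, 30, 30, 29, 28, 4, 3, 6, 4, 5, 4]
120 [4, 5, 5, 30, 32, 31, 30, 31, 29, 3, 4, 3, 3, 5, 3]
100 [4, 4, 5, 14, 28, 30, 32, 32, 5, 4, 6, 6, 4, 5, 4]
80 [6, 6, 6, 6, 5, 26, 31, 27, 57, 7, 5, 5, 4, 6, 4]
60 [5, 4, 3, 6, 5, 4, 3, 58, 61, 4, 4, 5, 4, 4, 4]
40 [5, 6, 4, 5, 6, 5, 6, 60, 61, 4, 5, 3, 4, 5, 5]
20 [5, 5, 5, 6, 4, 6, 5, 57, 60, 4, 4, 5, 5, 3, 6]
0 [37, 128, 130, 129, 129, 35, 31, 62, 56, 27, 25, 3, 3, 5, 4]
-20 [217, 129, 127, 128, 129, 38, 33, 63, 56, 28, 28, 21, 4, 5, 4]
-40 [4, 5, 15, 9, 4, 5, 5, 6, 7, 4, 6, 5, 5, 5, 4]
brass [-0.0016  0.213   0.036 ]
cap 79 [0.0007 0.0254 0.1257]
handle world [0.615 0.161 0.05 ] 0.636
open end [0.563 0.224 0.05 ]
```

```bash
cat > valve.py <<'E'
from path import *
PV=np.array([0,.215]); 
def hpose(a,z,r=.062):  # tool down, jaws across the handle at angle a (deg, lane)
    w=a+np.degrees(YAW); p=world([PV[0]+r*np.cos(np.radians(a)),PV[1]+r*np.sin(np.radians(a)),z]); return p,E("xyz",[180,0,w])
E
python3 - <<'E'
from valve import *
x,R,q=now(); X,Q=hpose(6.3,.18); qv,e=ik(X,Q,[32,20,0,0,-70,57]); print(qv.round(1),round(e,2))
for a in (6.3,50,90): print(a,ik(*hpose(a,.058),[36,30,-10,0,-60,57+a])[0].round(1),ik(*hpose(a,.058),[36,30,-10,0,-60,57+a])[1].round(2))
q0=q.copy()
for f in np.linspace(0,1,7): X,Q=fk(q0+f*(qv-q0),P); print(f.round(2),X.round(3),Q[:,2].round(2),(X+Q[:,2]*.019).round(3))
for f in (.33,.67,1): X,Q=fk(q0+f*(qv-q0),P); x,R,q=plan(x,R,q,X,Q,12)
E
```

```text
[ 32.3  19.8  -9.3   0.  -60.9  56.6] 0.0
6.3 [ 32.3  26.9 -16.5   0.  -46.6  56.6] 0.0
50 [ 36.5  26.6 -16.9   0.  -46.4  96.1] 0.0
90 [ 40.3  24.5 -20.8   0.  -44.8 132.3] 0.0
0.0 [ 0.518 -0.025  0.208] [ 0.85  0.16 -0.5 ] [ 0.534 -0.022  0.199]
0.17 [0.525 0.026 0.192] [ 0.73  0.37 -0.58] [0.539 0.033 0.181]
0.33 [0.526 0.066 0.173] [ 0.53  0.5  -0.68] [0.536 0.075 0.16 ]
0.5 [0.529 0.092 0.158] [ 0.32  0.51 -0.8 ] [0.535 0.102 0.143]
0.67 [0.544 0.11  0.151] [ 0.13  0.42 -0.9 ] [0.546 0.118 0.134]
0.83 [0.574 0.13  0.157] [ 0.01  0.23 -0.97] [0.574 0.134 0.139]
1.0 [0.617 0.163 0.18 ] [-0. -0. -1.] [0.617 0.163 0.161]
row [-0.0015, 0.0066, 0.005, -0.0271, 0.0052, -0.0454] x 12 mm 8.4 deg 4.78
2 [ 0.527 -0.003  0.204] [-17.  -3. -35. -81. -30.  18.] err 0.0
5 [0.532 0.021 0.196] [-12.  -1. -33. -74. -33.  22.] err 0.0
8 [0.531 0.044 0.186] [ -8.   1. -30. -67. -36.  25.] err 0.0
11 [0.526 0.065 0.173] [ -3.   3. -29. -59. -37.  28.] err 0.0
max joint step 2.5 end err mm [ 0.2 -0.3 -0.7]
row [-0.0022, -0.0009, 0.004, -0.0262, 0.0023, -0.047] x 12 mm 4.7 deg 4.85
2 [0.535 0.075 0.17 ] [  1.   5. -25. -51. -41.  32.] err 0.0
5 [0.541 0.087 0.165] [  5.   7. -22. -44. -44.  35.] err 0.0
8 [0.544 0.099 0.159] [ 10.  10. -20. -36. -47.  39.] err 0.0
11 [0.545 0.111 0.152] [ 15.  11. -19. -29. -49.  42.] err 0.0
max joint step 2.6 end err mm [0.3 0.3 0.2]
row [0.0034, -0.0073, -0.0012, -0.0242, 0.0037, -0.044] x 12 mm 8.1 deg 4.53
2 [0.567 0.117 0.16 ] [ 19.  14. -15. -21. -53.  46.] err 0.0
5 [0.587 0.128 0.168] [ 23.  16. -12. -14. -56.  49.] err 0.0
8 [0.604 0.143 0.175] [ 28.  18. -10.  -7. -59.  53.] err 0.0
11 [0.618 0.163 0.18 ] [ 32.  20.  -9.   0. -61.  57.] err 0.0
max joint step 2.6 end err mm [ 0.5 -0.2  0.3]
```

```bash
python3 - <<'E'
from valve import *
x,R,q=now(); X,Q=hpose(6.3,.18); qv,e=ik(X,Q,[32,20,0,0,-70,57]); q0=q.copy()
for f,dz,N in ((.33,.08,12),(.67,.12,12),(1,.06,12)): X,Q=fk(q0+f*(qv-q0),P); x,R,q=plan(x,R,q,X+[0,0,dz],Q,N,every=2)
E
```

```text
row [-0.007, 0.0051, 0.0013, -0.0271, 0.0052, -0.0454] x 12 mm 8.8 deg 4.78
1 [ 0.524 -0.013  0.219] [-15.  -6. -36. -79. -27.  11.] err 0.0
3 [0.529 0.001 0.228] [-11.  -6. -33. -72. -29.   9.] err 0.0
5 [0.532 0.016 0.237] [ -8.  -6. -31. -65. -31.   9.] err 0.0
7 [0.532 0.032 0.244] [ -4.  -6. -29. -59. -34.   9.] err 0.0
9 [0.531 0.048 0.249] [ -1.  -5. -28. -53. -37.  10.] err 0.0
11 [0.526 0.065 0.254] [  3.  -5. -26. -48. -40.  11.] err 0.0
max joint step 4.4 end err mm [ 0.4 -0.3  0. ]
row [-0.0037, -0.0023, 0.0014, -0.0262, 0.0023, -0.047] x 12 mm 4.6 deg 4.85
1 [0.532 0.07  0.258] [  4.  -3. -23. -44. -45.  15.] err 0.0
3 [0.537 0.077 0.262] [  5.  -1. -20. -40. -49.  19.] err 0.0
5 [0.541 0.085 0.265] [  7.   0. -18. -36. -53.  23.] err 0.0
7 [0.543 0.093 0.268] [ 10.   2. -15. -32. -56.  27.] err 0.0
9 [0.544 0.102 0.27 ] [ 13.   3. -13. -28. -59.  30.] err 0.0
11 [0.544 0.111 0.272] [ 16.   4. -12. -24. -62.  34.] err 0.0
max joint step 2.5 end err mm [-0.4  0.3  0.3]
row [0.0038, -0.0061, 0.0037, -0.0242, 0.0037, -0.044] x 12 mm 8.1 deg 4.53
1 [0.559 0.116 0.268] [ 18.   7.  -9. -21. -64.  38.] err 0.0
3 [0.573 0.123 0.263] [ 21.   9.  -7. -17. -65.  42.] err 0.0
5 [0.586 0.131 0.258] [ 24.  12.  -6. -13. -67.  46.] err 0.0
7 [0.598 0.141 0.253] [ 27.  14.  -5.  -8. -67.  50.] err 0.0
9 [0.608 0.151 0.247] [ 29.  16.  -5.  -4. -68.  53.] err 0.0
11 [0.617 0.163 0.24 ] [ 32.  17.  -5.   0. -68.  57.] err 0.0
max joint step 2.2 end err mm [-0.1 -0.3  0.2]
```

Request:
{"name": "apply_moves", "arguments": {"targets": [[0.5,-0.007,0.0051,0.0013,-0.0271,0.0052,-0.0454],[0.5,-0.007,0.0051,0.0013,-0.0271,0.0052,-0.0454],[0.5,-0.007,0.0051,0.0013,-0.0271,0.0052,-0.0454],[0.5,-0.007,0.0051,0.0013,-0.0271,0.0052,-0.0454],[0.5,-0.007,0.0051,0.0013,-0.0271,0.0052,-0.0454],[0.5,-0.007,0.0051,0.0013,-0.0271,0.0052,-0.0454],[0.5,-0.007,0.0051,0.0013,-0.0271,0.0052,-0.0454],[0.5,-0.007,0.0051,0.0013,-0.0271,0.0052,-0.0454],[0.5,-0.007,0.0051,0.0013,-0.0271,0.0052,-0.0454],[0.5,-0.007,0.0051,0.0013,-0.0271,0.0052,-0.0454],[0.5,-0.007,0.0051,0.0013,-0.0271,0.0052,-0.0454],[0.5,-0.007,0.0051,0.0013,-0.0271,0.0052,-0.0454]]}}

```text
time_s: 19.25
tcp_pos: [0.5258, 0.0637, 0.2513]
eef_rot: [-151.6, 38.9, -96.3]
contact_force: [-0.1, -0.3, 0.2]
gripper_width: 0.0436
gripper_force: 0.0
```

Request:
{"name": "apply_moves", "arguments": {"targets": [[0.5,-0.0037,-0.0023,0.0014,-0.0262,0.0023,-0.047],[0.5,-0.0037,-0.0023,0.0014,-0.0262,0.0023,-0.047],[0.5,-0.0037,-0.0023,0.0014,-0.0262,0.0023,-0.047],[0.5,-0.0037,-0.0023,0.0014,-0.0262,0.0023,-0.047],[0.5,-0.0037,-0.0023,0.0014,-0.0262,0.0023,-0.047],[0.5,-0.0037,-0.0023,0.0014,-0.0262,0.0023,-0.047],[0.5,-0.0037,-0.0023,0.0014,-0.0262,0.0023,-0.047],[0.5,-0.0037,-0.0023,0.0014,-0.0262,0.0023,-0.047],[0.5,-0.0037,-0.0023,0.0014,-0.0262,0.0023,-0.047],[0.5,-0.0037,-0.0023,0.0014,-0.0262,0.0023,-0.047],[0.5,-0.0037,-0.0023,0.0014,-0.0262,0.0023,-0.047],[0.5,-0.0037,-0.0023,0.0014,-0.0262,0.0023,-0.047]]}}

```text
time_s: 20.25
tcp_pos: [0.5437, 0.1093, 0.2691]
eef_rot: [-158.3, 13.7, -46.7]
contact_force: [-0.0, -0.5, 1.0]
gripper_width: 0.0438
gripper_force: 0.0
```

Request:
{"name": "apply_moves", "arguments": {"targets": [[0.5,0.0038,-0.0061,0.0037,-0.0242,0.0037,-0.044],[0.5,0.0038,-0.0061,0.0037,-0.0242,0.0037,-0.044],[0.5,0.0038,-0.0061,0.0037,-0.0242,0.0037,-0.044],[0.5,0.0038,-0.0061,0.0037,-0.0242,0.0037,-0.044],[0.5,0.0038,-0.0061,0.0037,-0.0242,0.0037,-0.044],[0.5,0.0038,-0.0061,0.0037,-0.0242,0.0037,-0.044],[0.5,0.0038,-0.0061,0.0037,-0.0242,0.0037,-0.044],[0.5,0.0038,-0.0061,0.0037,-0.0242,0.0037,-0.044],[0.5,0.0038,-0.0061,0.0037,-0.0242,0.0037,-0.044],[0.5,0.0038,-0.0061,0.0037,-0.0242,0.0037,-0.044],[0.5,0.0038,-0.0061,0.0037,-0.0242,0.0037,-0.044],[0.5,0.0038,-0.0061,0.0037,-0.0242,0.0037,-0.044],[0.5,0,0,0,0,0,0]]}}

```text
time_s: 21.33
tcp_pos: [0.6168, 0.162, 0.2356]
eef_rot: [179.7, 0.4, -0.9]
contact_force: [0.2, -0.8, -0.4]
gripper_width: 0.0435
gripper_force: 0.0
```

```bash
python3 - <<'E'
from valve import *
x,R,q=now(); print(x.round(4),q.round(1),lane(x).round(4)); go(*hpose(6.3,.1)); go(*hpose(6.3,.058))
from plant import capture
c=capture("wrist"); np.savez("pics/w6.npz",**c); cv2.imwrite("pics/w6.png",c["frame"][:,:,::-1])
E
```

```text
[0.6168 0.162  0.2356] [ 32.2  17.7  -4.8  -0.  -68.   56.9] [0.0613 0.2204 0.2356]
shift [ 0.0014 -0.002   0.1356] n 0.136 turn [0.0029 0.0047 0.0027] deg 0.6
shift [ 0.0017 -0.0021  0.1776] n 0.178 turn [0.0029 0.0047 0.0027] deg 0.6
```

View pics/w6.png

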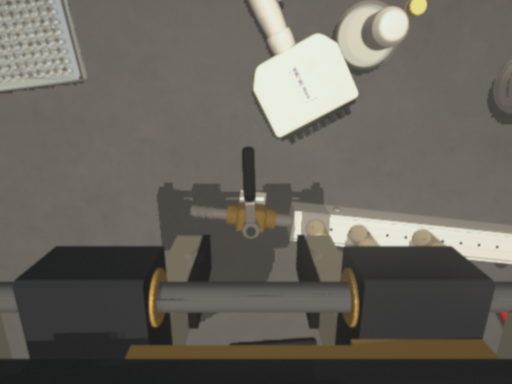

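The wrist view shows the sleeve from (248, 150) to (249, 200) and the stem at (251, 230). I'll verify these by ray.

```bash
python3 - <<'E'
from h import *
c=np.load('pics/w6.npz')
for u,v,z in [(248,152,.057),(249,199,.057),(251,230,.06)]: print(u,v,lane(ray(c,u,v,z)).round(4))
f=c["frame"]; m=np.zeros(f.shape[:2],np.uint8); m[140:205,235:262]=f[140:205,235:262].max(2)<45
v,u=np.nonzero(m); L=np.array([lane(ray(c,a,b,.057)) for a,b in zip(u,v)]); print(len(L),L.mean(0).round(4),np.polyfit(L[:,0],L[:,1],1).round(4))
E
```

```text
248 152 [0.0802 0.2253 0.057 ]
249 199 [0.0336 0.2192 0.057 ]
251 230 [0.0019 0.2137 0.06  ]
28 [0.0353 0.2192 0.057 ] [-0.1057  0.2229]
```

Request:
{"name": "apply_moves", "arguments": {"targets": [[0.5,0,0,0.02,0,0,0],[0.5,0,0,0.025,0,0,0],[0.5,0,0,0.025,0,0,0],[0.5,0,0,0.02,0,0,0],[0.5,0,0,0.01,0,0,0],[0.5,0,0,0,0,0,0]]}}

```text
time_s: 21.88
tcp_pos: [0.6159, 0.1599, 0.1365]
eef_rot: [179.9, 0.4, -1.3]
contact_force: [-0.4, -0.1, 0.6]
gripper_width: 0.0439
gripper_force: 0.0
```

```bash
python3 -c "
from valve import *
x,R,q=now(); print(lane(x).round(4)); go(*hpose(6.3,.058))"
```

```text
[0.0608 0.2183 0.1365]
shift [ 0.0017 -0.0035  0.0785] n 0.079 turn [ 0.0013  0.0041 -0.0022] deg 0.4
```

Request:
{"name": "apply_moves", "arguments": {"newtons": 8, "targets": [[0.5,0.001,-0.0035,0.02,0,0,0],[0.5,0,0,0.02,0,0,0],[0.5,0,0,0.02,0,0,0],[0.5,0,0,0.012,0,0,0],[0.5,0,0,0.006,0,0,0],[0.5,0,0,0,0,0,0],[0.25,0,0,0,0,0,0],[0.25,0,0,0,0,0,0],[0.25,0,0,0,0,0,0]]}}

```text
time_s: 22.63
tcp_pos: [0.6195, 0.1656, 0.0633]
eef_rot: [-179.9, -0.1, -1.2]
contact_force: [-0.0, -0.4, 0.0]
gripper_width: 0.0292
gripper_force: 0.0
```

```bash
python3 -c "
from valve import *
x,R,q=now(); print(lane(x).round(4))
X,Q=hpose(95,.058)
plan(x,R,q,*hpose(50,.058),10); 
print('2nd');X,Q=hpose(50,.058); plan(X,Q,[36.5,26.6,-16.9,0,-46.4,96.1],*hpose(92,.058),10)"
```

```text
[0.0636 0.2243 0.0633]
row [-0.0005, -0.0046, 0.0005, -0.0, -0.0001, -0.0486] x 10 mm 4.7 deg 4.37
2 [0.617 0.179 0.062] [ 34.  27. -16.  -0. -47.  68.] err 0.0
5 [0.612 0.192 0.06 ] [ 35.  27. -16.  -0. -47.  80.] err 0.0
8 [0.604 0.203 0.059] [ 36.  27. -17.  -0. -47.  92.] err 0.0
max joint step 4.0 end err mm [-0.2  0.1  0.3]
2nd
row [-0.0002, -0.0045, -0.0, -0.0, 0.0, -0.0467] x 10 mm 4.5 deg 4.2
2 [0.591 0.215 0.058] [ 38.  26. -18.   0. -46. 107.] err 0.0
5 [0.579 0.222 0.058] [ 39.  25. -19.   0. -46. 119.] err 0.0
8 [0.566 0.225 0.058] [ 40.  25. -20.   0. -45. 130.] err 0.0
max joint step 3.9 end err mm [ 0.2 -0.5  0. ]
```

Request:
{"name": "apply_moves", "arguments": {"targets": [[0.2,0,0,0.004,0,0,0],[0.17,0,0,0,0,0,0],[0.17,0,0,0,0,0,0],[0.17,-0.0005,-0.0046,0,0,0,-0.0486],[0.17,-0.0005,-0.0046,0,0,0,-0.0486],[0.17,-0.0005,-0.0046,0,0,0,-0.0486],[0.17,-0.0005,-0.0046,0,0,0,-0.0486],[0.17,-0.0005,-0.0046,0,0,0,-0.0486],[0.17,-0.0005,-0.0046,0,0,0,-0.0486],[0.17,-0.0005,-0.0046,0,0,0,-0.0486],[0.17,-0.0005,-0.0046,0,0,0,-0.0486],[0.17,-0.0005,-0.0046,0,0,0,-0.0486],[0.17,-0.0005,-0.0046,0,0,0,-0.0486],[0.17,0,0,0,0,0,0]]}}

```text
time_s: 23.8
tcp_pos: [0.6001, 0.2068, 0.0583]
eef_rot: [180.0, -0.0, 42.8]
contact_force: [-0.4, -0.3, 0.4]
gripper_width: 0.0151
gripper_force: 0.0
```

```bash
python3 -c "
from valve import *
from plant import get_state
x,R,q=now(); s=get_state(); print(lane(x).round(4),s['contact_force'].round(1),s['moment'].round(2),s['gripper_width'])
plan(x,R,q,*hpose(84,.058),9)"
```

```text
[0.0391 0.2628 0.0583] [-0.4 -0.3  0.4] [-0.11 -0.06  0.  ] 0.015079718929029706
row [-0.0001, -0.004, 0.0, 0.0, -0.0, -0.0417] x 9 mm 4.0 deg 3.75
2 [0.591 0.215 0.058] [ 38.  26. -18.   0. -46. 106.] err 0.0
5 [0.581 0.221 0.058] [ 39.  26. -19.   0. -46. 117.] err 0.0
8 [0.57  0.225 0.058] [ 40.  25. -20.   0. -45. 127.] err 0.0
max joint step 3.4 end err mm [0.  0.2 0.2]
```

Request:
{"name": "apply_moves", "arguments": {"targets": [[0.17,-0.0001,-0.004,0,0,0,-0.0417],[0.17,-0.0001,-0.004,0,0,0,-0.0417],[0.17,-0.0001,-0.004,0,0,0,-0.0417],[0.17,-0.0001,-0.004,0,0,0,-0.0417],[0.17,-0.0001,-0.004,0,0,0,-0.0417],[0.17,-0.0001,-0.004,0,0,0,-0.0417],[0.17,-0.0001,-0.004,0,0,0,-0.0417],[0.17,-0.0001,-0.004,0,0,0,-0.0417],[0.17,-0.0001,-0.004,0,0,0,-0.0417],[0.17,-0.0001,-0.002,0,0,0,-0.02],[0.17,-0.0001,-0.002,0,0,0,-0.02]]}}

```text
time_s: 24.72
tcp_pos: [0.5658, 0.225, 0.0582]
eef_rot: [180.0, -0.0, 79.9]
contact_force: [2.6, -1.1, -0.3]
gripper_width: 0.0146
gripper_force: 1.2
```

```bash
python3 -c "
from valve import *
from plant import get_state
x,R,q=now(); s=get_state(); print(lane(x).round(4),s['eef_rot'].round(1),s['contact_force'].round(1),s['moment'].round(2),s['gripper_width'])
go(*hpose(92,.058))"
```

```text
[0.0027 0.2764 0.0582] [180.   -0.   79.9] [ 2.6 -1.1 -0.3] [-0.59 -0.9  -0.03] 0.014624392268924846
shift [ 0.0003 -0.0049  0.0002] n 0.005 turn [ 0.0001 -0.     -0.0523] deg 4.7
```

Request:
{"name": "apply_moves", "arguments": {"targets": [[0.17,0,-0.0015,0,0,0,-0.015],[0.17,0,-0.0015,0,0,0,-0.015],[0.17,0,0,0,0,0,0]]}}

```text
time_s: 24.97
tcp_pos: [0.5626, 0.2256, 0.0581]
eef_rot: [-180.0, -0.0, 82.7]
contact_force: [0.6, -0.5, 1.0]
gripper_width: 0.015
gripper_force: 0.5
```

Request:
{"name": "apply_moves", "arguments": {"targets": [[0.17,0,-0.001,0,0,0,0],[0.17,0,-0.001,0,0,0,0],[0.17,0,0,0,0,0,0]]}}

```text
time_s: 25.22
tcp_pos: [0.5619, 0.2259, 0.0581]
eef_rot: [179.9, -0.0, 82.6]
contact_force: [7.9, -3.5, -2.0]
gripper_width: 0.0151
gripper_force: 4.0
```

The reaction rose to about 8 N with the handle in line, so it is at the stop. Opening the jaws, lifting clear and checking.

Request:
{"name": "apply_moves", "arguments": {"targets": [[0.17,0,0.0005,0,0,0,0],[0.35,0,0,0,0,0,0],[0.45,0,0,0,0,0,0],[0.45,0,0,0,0,0,0],[0.45,0,0,0,0,0,0],[0.45,0,0,-0.01,0,0,0],[0.45,0,0,-0.02,0,0,0],[0.45,0,0,-0.03,0,0,0],[0.45,0,0,-0.03,0,0,0],[0.45,0,0,-0.03,0,0,0],[0.45,0,0,-0.03,0,0,0],[0.45,0,0,-0.03,0,0,0],[0.45,0,0,0,0,0,0]]}}

```text
time_s: 26.3
tcp_pos: [0.5637, 0.2272, 0.2459]
eef_rot: [179.5, -0.4, 82.7]
contact_force: [1.2, 1.0, 1.4]
gripper_width: 0.0394
gripper_force: 0.0
```

```bash
python3 - <<'E'
from h import *
from plant import capture,get_state
print(get_state()["contact_force"].round(1))
w=capture("wrist"); s=capture("scene"); o=np.zeros((400,800,3),np.uint8)
o[:300,:400]=cv2.resize(w["frame"],(400,300)); o[:,400:]=cv2.resize(s["frame"][130:250,150:360],(400,400*120//210)) if 0 else cv2.copyMakeBorder(cv2.resize(s["frame"][130:250,150:360],(400,228)),0,172,0,0,cv2.BORDER_CONSTANT)
cv2.imwrite("pics/end.png",o[:,:,::-1]); np.savez("pics/w7.npz",**w); c=capture("top"); np.savez("pics/t7.npz",**c)
P=cloud(c); L=np.array([lane(p) for p in P[150:215,200:370].reshape(-1,3) if .118<p[2]<.132])
for y in (.143,.096,.025,-.102,-.146): k=(abs(L[:,1]-y)<.018)&(abs(L[:,0])<.025); print(y,k.sum(),L[k].mean(0).round(4) if k.any() else None)
E
```

```text
[1.2 1.  1.4]
0.143 80 [-0.001   0.1436  0.1258]
0.096 79 [-0.0017  0.0962  0.1258]
0.025 79 [0.0009 0.0253 0.1254]
-0.102 78 [-0.0021 -0.1032  0.1253]
-0.146 83 [-0.0003 -0.1463  0.1256]
```

View pics/end.png

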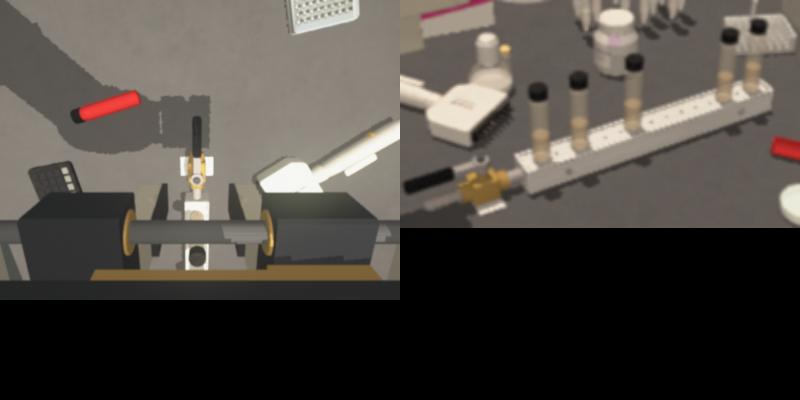

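All five vials stand in the lane where they should. The handle lies in line with the pipe: sleeve at wrist (197, 135), stem at (197, 180). One thing I caused: the red standing look-alike now lies on the worktop at scene crop (790, 148). The gripper body must have brushed it during the placing. I'll measure the handle angle before handing in.

```bash
python3 - <<'E'
from h import *
c=np.load('pics/w7.npz'); f=c["frame"]; k=1.28
m=np.zeros(f.shape[:2],np.uint8); m[140:205,235:268]=f[140:205,235:268].max(2)<50
v,u=np.nonzero(m); L=np.array([lane(ray(c,a,b,.057)) for a,b in zip(u,v)]); p=L[:,:2].mean(0); d=np.linalg.svd(L[:,:2]-p)[2][0]; d*=np.sign(d[1])
print(len(L),p.round(4),"axis deg",np.degrees(np.arctan2(d[1],d[0])).round(1),"from stem",np.degrees(np.arctan2(p[1]-.2145,p[0])).round(1))
t=np.load('pics/t7.npz'); r=cv2.cvtColor(t["frame"],cv2.COLOR_RGB2HSV); mm=((r[...,1]>170)&((r[...,0]<6)|(r[...,0]>174))&(r[...,2]>80)).astype(np.uint8)
n,l,st,ce=cv2.connectedComponentsWithStats(mm)
for i in range(1,n):
    if st[i,4]>15: print("red",ce[i].round(),st[i,4],ray(t,*ce[i],.011).round(3))
E
```

```text
83 [0.0005 0.2931] axis deg 79.2 from stem 89.6
red [100.  17.] 100 [0.947 0.396 0.011]
red [149. 221.] 327 [0.446 0.271 0.011]
red [342. 243.] 325 [ 0.392 -0.177  0.011]
```

```bash
python3 -c "
from plant import close_job
print(close_job())"
```

```text
the job is handed in; nothing more can be done
None
```

The toppled vial stands upright and released in the lane between its unmoved neighbours, and the valve was then opened to its stop (about 90°); the job is handed in, but the gripper seems to have knocked over the red standing look-alike beside the lane, which still lies on the worktop.

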